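Put the draughts away and sort out the pot lids

TASK

Put the draughts away: first lift both lids off by their knobs and set them down on the table clear of the pots, knob up, then put every red man lying out into the red pot and every cream man into the cream pot. When all the men are in, close each pot with the lid of its own colour, seated properly, even if someone had swapped the lids before. Keep the pots standing on the table and leave the chalk and the die where they are.

Things in the scene. Friction and masses are not known exactly. Their poses are not given: they have to be found in the camera images.
- pot_red: red round open pot, loose, 0.7 kg, flat bottom, 62 mm high, 104 mm across outside at the rim, 94 mm inside the mouth, wall 5 mm, inner floor 5 mm up. Origin: centre of its underside, z up. Unlisted clutter stands only more than 0.5 m left or right of the robot's middle line, or over 0.68 m ahead of its base.
- lid_red: red lid, 0.16 kg, darker red knob; starts on either pot. Origin: centre of its plug's underside; z up the knob. Up from the origin: plug 78 mm across, 0-8 mm; disc 112 across, 8-14; stem 14 across, 14-24; knob 24 across, upright sides, 24-48. On a pot the disc rests on the rim, origin 54 mm above the pot's; on the table it stands on its plug.
- pot_cream: cream round open pot, loose, 0.7 kg, flat bottom, 62 mm high, 104 mm across outside at the rim, 94 mm inside the mouth, wall 5 mm, inner floor 5 mm up. Origin: centre of its underside, z up. Unlisted clutter stands only more than 0.5 m left or right of the robot's middle line, or over 0.68 m ahead of its base.
- lid_cream: cream lid, 0.16 kg, darker cream knob; starts on either pot. Origin: centre of its plug's underside; z up the knob. Up from the origin: plug 78 mm across, 0-8 mm; disc 112 across, 8-14; stem 14 across, 14-24; knob 24 across, upright sides, 24-48. On a pot the disc rests on the rim, origin 54 mm above the pot's; on the table it stands on its plug.
- red_1: red draughts man: flat wooden disc 32 mm across, 12 mm thick, 20 g, lying flat on the table. Origin: centre of its underside at the start. May be absent.
- red_2: red draughts man: flat wooden disc 32 mm across, 12 mm thick, 20 g, lying flat on the table. Origin: centre of its underside at the start. May be absent.
- red_3: red draughts man: flat wooden disc 32 mm across, 12 mm thick, 20 g, lying flat on the table. Origin: centre of its underside at the start. May be absent.
- cream_1: cream draughts man: flat wooden disc 32 mm across, 12 mm thick, 20 g, lying flat on the table. Origin: centre of its underside at the start. May be absent.
- cream_2: cream draughts man: flat wooden disc 32 mm across, 12 mm thick, 20 g, lying flat on the table. Origin: centre of its underside at the start. May be absent.
- cream_3: cream draughts man: flat wooden disc 32 mm across, 12 mm thick, 20 g, lying flat on the table. Origin: centre of its underside at the start. May be absent.
- chalk: green cue-chalk block, 22 x 22 x 20 mm high, standing among the men. Origin: centre of its underside. A bystander.
- die: black die, 18 mm cube, lying among the men. Origin: centre of its underside. A bystander.
Not all that is in view belongs to the job. Leave any purple or turquoise look-alike of the cream_2 alone.

How it is judged:
On the way, in this order (a step that is already met when the one before it is completed fails the run):
1. both lids are off and stand released on the table, knob up, clear of both pots (height (world z) of each of lid_red, lid_cream below 0.012 m and angle between each of lid_red, lid_cream's own z axis and vertical below 0.12 rad and linear speed of each of lid_red, lid_cream below 0.03 m/s and contact force between the fingers and lid_red below 0.3 N and horizontal distance between each of lid_red, lid_cream and pot_red above 0.1 m and horizontal distance between each of lid_red, lid_cream and pot_cream above 0.1 m and contact force between the fingers and lid_cream below 0.3 N), for 0.2 s.
2. every man is in the pot of its own colour, the lids still off (horizontal distance between each of red_1, red_2, red_3 and pot_red below 0.05 m and z of each of red_1, red_2, red_3 in the frame of pot_red below 0.05 m and horizontal distance between each of cream_1, cream_2, cream_3 and pot_cream below 0.05 m and z of each of cream_1, cream_2, cream_3 in the frame of pot_cream below 0.05 m and horizontal distance between each of lid_red, lid_cream and pot_red above 0.06 m and horizontal distance between each of lid_red, lid_cream and pot_cream above 0.06 m), for 0.2 s.
At the end, for the whole second after the job is handed in: every man lies in the pot of its own colour (within 50 mm of its axis, under 50 mm above its base); each pot stands upright on the table, closed by the lid of its own colour: centred within 12 mm, level within 0.08 rad, its plug's underside 50 to 58 mm above the pot's base, at rest (horizontal distance between each of red_1, red_2, red_3 and pot_red below 0.05 m and z of each of red_1, red_2, red_3 in the frame of pot_red below 0.05 m and horizontal distance between each of cream_1, cream_2, cream_3 and pot_cream below 0.05 m and z of each of cream_1, cream_2, cream_3 in the frame of pot_cream below 0.05 m and horizontal distance between lid_red and pot_red below 0.012 m and z of lid_red in the frame of pot_red between 0.05 and 0.058 m and angle between each of lid_red, pot_red, lid_cream, pot_cream's own z axis and vertical below 0.08 rad and height (world z) of each of pot_red, pot_cream below 0.01 m and linear speed of each of lid_red, lid_cream below 0.02 m/s and horizontal distance between lid_cream and pot_cream below 0.012 m and z of lid_cream in the frame of pot_cream between 0.05 and 0.058 m); the robot touches nothing.
It fails at once if the chalk is moved more than 60 mm (distance of chalk from where it was at the start of the episode above 0.06 m).
It fails at once if the die is moved more than 60 mm (distance of die from where it was at the start of the episode above 0.06 m).
It fails at once if a pot is tipped or lifted (angle between any of pot_red, pot_cream's own z axis and vertical above 0.4 rad or height (world z) of any of pot_red, pot_cream above 0.04 m).
Of red_1, red_2, red_3, cream_1, cream_2, cream_3 only 4 to 6 are there at a start; the rules pass over those that are not, and their reading is None.
At some moment in a run one of red_1, red_2, red_3, cream_1, cream_2, cream_3 may be knocked a few centimetres aside while the robot is not near it.
Once in a run the grip may slacken for a moment while it holds something.
It also fails if it takes over 210 s, if anything falls off the work surface, if the arm or the gripper's body presses on something with over 40 N, if the wrist force passes 120 N, or if a joint passes its speed limit or range.

ROBOT

A 6-joint arm with a two-finger parallel gripper is mounted at the origin on the work surface. World frame = base frame: x ahead of the robot, y to its left, z up, the work surface at z = 0. Lengths are in m, angles in rad, forces in N, time in s.
With the tool pointing down it reaches from about 0.25 to 0.775 m from the base axis. Payload 8.9 kg.
Tool frame: the origin (TCP) lies midway between the tips of the shut fingers; the grasp point (between the pads) lies 19 mm behind it; z points along the fingers, y is the line along which they close (so a half turn about z gives the same grasp; the last joint's range is limited). The gripper opens to 85 mm and grips with 20 to 120 N. Pads are 22 mm wide; open, the fingers measure 114 mm over their backs; the gripper's body (76 mm by 85 mm) begins 54 mm behind the grasp point. The pads swing forward as they close: fully open they stand 13 mm farther back than shut.
Start: joints at [1.099, 0.291, -0.153, 1.127, 0, 1.431], TCP at [0.172, 0.496, 0.231] pointing down, gripper open.
Joint ranges: [-2.52, 2.52], [-0.91, 1.74], [-1.3, 1.37], [-1.96, 2.02], [-1.52, 1.47], [-3.14, 3.14]. Speed limits (rad/s): [2.22, 2.22, 2.79, 3.14, 3.14, 3.14].

INTERFACE

Orientations are given as a unit quaternion [w, x, y, z].
In Python, from cell import * gives the robot as it stands.
- The arm moves only by the tool step_arm, never from a script. Its argument "commands" is a list of rows, each a list of 3 entries, a list of its own where there are three numbers: the shift along the tool's x, y, z in mm, then the turn, a rotation vector about the tool's x, y, z in degrees, then the closure in counts, from 0 (fully open) to 255 (shut). In form: [[[tx, ty, tz], [wx, wy, wz], claw], ...]. A call has 1 to 5 rows; each row shifts and turns the commanded pose from where the row before left it, along the tool's axes as they then stand; what a row does not reach is not made up. A row lasts 1/12 s, in which the tool goes at most 41.7 mm and 7.16 degrees, less where a joint would pass 70% of its speed; a pose out of reach is approached as far as the arm can. A call is refused whole if a number of a shift passes 41.7 or a number of a turn 7.16, either way. A call with a gripper value outside its range is refused whole. The fingers move at their own pace and stop on an object; "newtons" is the grip in N (left out, the last holds). Time passes only in rows, so rows that do not move let the fingers close. It gives the time, the measured TCP pose, the force, the opening and the grip force at its end, in the units of the state.
- observe(): the state, without advancing time (a new reading comes with each control period).
- capture(name): name is "side" or "top" or "wrist"; returns (picture, depth): 384x512x3 uint8, red, green, blue; 384x512 float32, m along the optical axis (not along the pixel's ray), 0 where there is no reading.
- get_calibration(name): a dict with "fx", "fy", "cx", "cy" (pixels), "world_from_camera" (4x4, takes a point from camera to world coordinates); the wrist camera has in their place "tool_from_camera" (4x4, takes a point from camera to tool coordinates, whose origin is the TCP and whose axes are the flange's). Camera axes: x right, y down, z forward; pixel columns grow to the right and rows downward; lengths in m; the calibration is good to about 2 mm. A picture is of the moment at which its call begins: read the wrist's pose just before it. get_calibration takes no time and is no camera call.
- hand_in(): hands the job in; it is judged then, once.
The state is a dict: "t": time; "joint_pos": joint angles; "dq": joint speeds; "effort": joint torques, N m; "ee_pos": TCP position; "tool_rot": TCP orientation; "contact_force": force on the tool from outside, world axes, zero at the start; "wrist_torque": the same for the moment, N m; "opening": opening from 0.0 (shut) to 1.0 (fully open); "finger_force": force on a finger pad.
Only numpy, scipy, OpenCV 4.12 (cv2) and the standard library are available. Lean on these libraries where they do the work, as an engineer would, in place of code of your own. Each camera call takes 0.05 s, during which the arm holds its last target. There are 200 camera calls.

## Working session

There is one attempt and no reset: what is moved stays moved. The work goes in short steps, Python scripts to look and compute and a tool call to move; the robot and the scene stay as the last step left them, time stands still between calls to the robot, and variables do not carry over. Pictures are saved under pics/ and viewed, at most 14 in all, crops included, and the job is handed in when it is done.

Besides the shell and the picture viewer there is one more tool, called after "Call:" as a command line: name --argument value ..., lists and objects as JSON in quotes. step_arm: Moves the arm, as the interface text tells. Its arguments: {"type":"object","properties":{"commands":{"type":"array","items":{"type":"array"}},"newtons":{"type":"number"}},"required":["commands"]}

```bash
mkdir -p pics; ls; python3 - <<'E'
from cell import *
import cv2, numpy as np
print(observe())
for n in ["top","side"]:
    p,d=capture(n); cv2.imwrite(f"pics/{n}0.png",p[:,:,::-1]); np.savez(f"{n}0.npz",p=p,d=d); print(get_calibration(n))
print(get_calibration("wrist"))
E
```

```text
pics
{'t': 0.0, 'joint_pos': array([ 1.09872194e+00,  2.91241397e-01, -1.54098587e-01,  1.12666304e+00,
       -4.46356926e-05,  1.43151265e+00]), 'dq': array([ 0.00121527,  0.00048105, -0.0014326 ,  0.00033692, -0.00022425,
       -0.00069857]), 'effort': array([-7.94859807e-04, -5.37144148e+01,  3.31365931e+01,  1.58619590e-02,
       -1.79500489e-04,  1.29723858e-07]), 'ee_pos': array([0.17132321, 0.4958288 , 0.23076284]), 'tool_rot': array([-1.60289400e-04,  1.65628532e-01,  9.86188027e-01, -5.82096807e-04]), 'contact_force': array([ 0.51556809, -0.06839866,  0.55396324]), 'wrist_torque': array([-0.00279007, -0.00309709, -0.03169186]), 'finger_force': 0.0, 'opening': 1.0005673309294811}
{'fx': 384.62405492883175, 'fy': 384.62405492883175, 'cx': 260.2623918296358, 'cy': 192.4864860497093, 'world_from_camera': array([[-0.02264808, -0.99295336,  0.11632151,  0.45858177],
       [-0.99927   ,  0.01890305, -0.03319856,  0.00972622],
       [ 0.03076579, -0.11698848, -0.99265662,  0.94332962],
       [ 0.        ,  0.        ,  0.        ,  1.        ]])}
{'fx': 392.20241685621465, 'fy': 392.20241685621465, 'cx': 253.29533836086603, 'cy': 187.13392092170568, 'world_from_camera': array([[-0.82664692, -0.36649456,  0.4270089 ,  0.21350179],
       [-0.56270524,  0.54404206, -0.62239943,  0.48455386],
       [-0.0042048 , -0.75478472, -0.65595911,  0.59943524],
       [ 0.        ,  0.        ,  0.        ,  1.        ]])}
{'fx': 266.55269599205354, 'fy': 266.55269599205354, 'cx': 261.3034695401458, 'cy': 191.86678991330854, 'tool_from_camera': array([[-1.01113227e-03, -9.48147898e-01, -3.17827848e-01,
         8.13193252e-02],
       [ 9.99998761e-01, -5.75173150e-04, -1.46551603e-03,
         8.92238267e-04],
       [ 1.20671990e-03, -3.17828936e-01,  9.48147305e-01,
        -1.42703665e-01],
       [ 0.00000000e+00,  0.00000000e+00,  0.00000000e+00,
         1.00000000e+00]])}
```

View pics/top0.png

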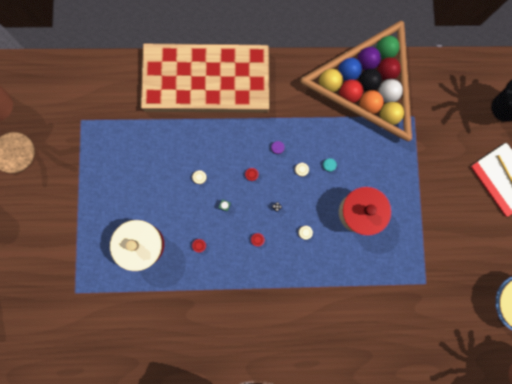

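View pics/side0.png

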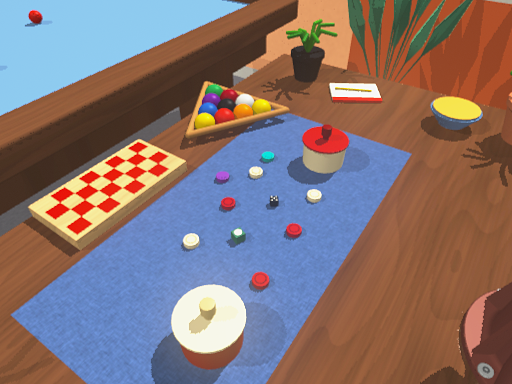

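The lids are swapped: cream lid on the left pot (131,245), which is red, and red lid on the right pot (367,211), which is cream. Three red men lie at (251,174), (198,245), (257,240) and three cream at (200,177), (302,170), (305,233). Chalk is at (225,206), die at (277,207), and the purple and turquoise look-alikes at (278,147) and (330,164).

```bash
cat > h.py <<'E'
from cell import *
import cv2, numpy as np
from scipy.spatial.transform import Rotation as R
def ray(cal,T,u,v,z):
    d=T[:3,:3]@np.array([(u-cal["cx"])/cal["fx"],(v-cal["cy"])/cal["fy"],1]); o=T[:3,3]
    return o+d*(z-o[2])/d[2]
def masks(p):
    h=cv2.cvtColor(p,cv2.COLOR_RGB2HSV).astype(int); H,S,V=h[...,0],h[...,1],h[...,2]
    return {"red":((H<8)|(H>172))&(S>150)&(V>90),
            "cream":(H>12)&(H<40)&(S<150)&(V>140)}
def blobs(p,amin=60):
    out=[]
    for c,m in masks(p).items():
        n,l,st,ce=cv2.connectedComponentsWithStats(m.astype(np.uint8),connectivity=4)
        for i in range(1,n):
            if st[i,4]>=amin: out.append((c,ce[i],st[i]))
    return out
def scan(name="top",z=0.012,show=True,amin=60):
    o=observe(); p,d=capture(name); cal=get_calibration(name)
    if name=="wrist":
        w,x,y,q=o["tool_rot"]; W=np.eye(4); W[:3,:3]=R.from_quat([x,y,q,w]).as_matrix(); W[:3,3]=o["ee_pos"]
        T=W@cal["tool_from_camera"]
    else: T=cal["world_from_camera"]
    for c,ce,st in blobs(p,amin):
        P=ray(cal,T,*ce,z)
        if .25<P[0]<.68 and abs(P[1])<.42 and show:
            dd=d[int(ce[1]),int(ce[0])]; q=T@np.array([(ce[0]-cal["cx"])/cal["fx"]*dd,(ce[1]-cal["cy"])/cal["fy"]*dd,dd,1])
            print(c,ce.round(1),st.tolist(),"P",P.round(4),"depthP",q[:3].round(4))
    return p,d,cal,T
E
python3 - <<'E'
from h import *
p,d,cal,T=scan()
for n in ["top","side"]:
    f=np.load(n+"0.npz"); p,d=f["p"],f["d"]; c=get_calibration(n); T=c["world_from_camera"]
    v,u=np.mgrid[0:384,0:512]; X=np.stack([(u-c["cx"])/c["fx"]*d,(v-c["cy"])/c["fy"]*d,d],-1)@T[:3,:3].T+T[:3,3]
    for y0 in (.28,-.25):
        m=(d>0)&(abs(X[...,1]-y0)<.12)&(abs(X[...,0]-.4)<.13)
        k=m&(X[...,2]>.096)&(X[...,2]<.108); l=m&(X[...,2]>.06)&(X[...,2]<.074)
        print(n,y0,"knob",X[k].mean(0),k.sum(),"disc",[ (np.percentile(X[l][:,i],[1,99])).round(4) for i in (0,1,2)],l.sum())
E
```

```text
red [251.2 174. ] [245, 169, 13, 11, 115] P [ 6.138e-01 -3.000e-04  1.200e-02] depthP [ 6.135e-01 -2.000e-04  1.340e-02]
red [366.2 210.7] [343, 187, 47, 48, 1760] P [ 0.5179 -0.2796  0.012 ] depthP [ 0.5125 -0.2532  0.0971]
red [257.1 239.3] [251, 234, 13, 12, 120] P [ 0.4546 -0.0113  0.012 ] depthP [ 0.4546 -0.0113  0.016 ]
red [198.5 245.2] [192, 240, 14, 12, 129] P [0.4437 0.129  0.012 ] depthP [0.4437 0.1286 0.0154]
cream [301.6 169.1] [295, 163, 14, 13, 143] P [ 0.6239 -0.1246  0.012 ] depthP [ 0.6234 -0.1242  0.0144]
cream [198.8 176.9] [192, 171, 15, 13, 149] P [0.6089 0.1276 0.012 ] depthP [0.6086 0.1273 0.014 ]
cream [135.3 245. ] [110, 220, 52, 51, 2087] P [0.4477 0.2786 0.012 ] depthP [0.4488 0.2515 0.106 ]
cream [305.  232.1] [299, 226, 13, 13, 143] P [ 0.4691 -0.1275  0.012 ] depthP [ 0.4691 -0.1268  0.0161]
top 0.28 knob [0.4488463  0.26064523 0.10273663] 104 disc [array([0.3959, 0.5015]), array([0.2089, 0.3136]), array([0.0659, 0.073 ])] 1874
top -0.25 knob [ 0.51469562 -0.2622717   0.10266002] 91 disc [array([0.4614, 0.5295]), array([-0.3162, -0.2099]), array([0.0656, 0.073 ])] 1124
side 0.28 knob [0.44776673 0.2629749  0.10150209] 205 disc [array([0.3957, 0.5005]), array([0.2097, 0.3149]), array([0.065 , 0.0703])] 3718
side -0.25 knob [ 0.51472466 -0.260134    0.10055228] 59 disc [array([0.4612, 0.529 ]), array([-0.3146, -0.2084]), array([0.0627, 0.071 ])] 638
```

Call:
step_arm --commands '[[[0, 0, 0], [0, 0, -6.35], 0], [[0, 0, 0], [0, 0, -6.35], 0], [[0, 0, 0], [0, 0, -6.36], 0], [[-28, -23, 0], [0, 0, 0], 0], [[-28, -23, 0], [0, 0, 0], 0]]' --newtons 40

```text
t: 0.57
ee_pos: [0.227, 0.4502, 0.2309]
tool_rot: [-0.0, -0.002, 1.0, -0.0]
contact_force: [1.3, -0.4, -0.0]
opening: 1.0
finger_force: 0.0
```

Call:
step_arm --commands '[[[-28, -23, 0], [0, 0, 0], 0], [[-28, -23, 0], [0, 0, 0], 0], [[-28, -23, 0], [0, 0, 0], 0], [[-28, -23, 0], [0, 0, 0], 0], [[-28, -23, 0], [0, 0, 0], 0]]'

```text
t: 0.98
ee_pos: [0.3685, 0.3338, 0.2313]
tool_rot: [-0.0, 0.0, 1.0, -0.0]
contact_force: [0.5, 0.8, -0.7]
opening: 0.995
finger_force: 0.0
```

Call:
step_arm --commands '[[[-28, -23, 0], [0, 0, 0], 90], [[-28, -23, 0], [0, 0, 0], 90], [[-25, -27, 0], [0, 0, 0], 90], [[0, 0, 20], [0, 0, 0], 90], [[0, 0, 0], [0, 0, 0], 90]]'

```text
t: 1.4
ee_pos: [0.4483, 0.2601, 0.2086]
tool_rot: [-0.002, 0.002, 1.0, -0.001]
contact_force: [0.2, -0.0, -0.2]
opening: 0.646
finger_force: 0.0
```

```bash
cat > s.py <<'E'
from cell import *
from scipy.spatial.transform import Rotation as R
o=observe(); w,x,y,z=o["tool_rot"]; M=R.from_quat([x,y,z,w]).as_matrix()
print("t",round(o["t"],2),"tcp",o["ee_pos"].round(4),"F",o["contact_force"].round(1),"open mm",round(o["opening"]*85,1),"ff",round(o["finger_force"],1),"\n",M.round(3).tolist())
E
python3 s.py
```

```text
t 1.4 tcp [0.4483 0.2601 0.2086] F [ 0.2 -0.  -0.2] open mm 54.9 ff 0.0 
 [[-1.0, 0.004, -0.004], [0.004, 1.0, -0.002], [0.004, -0.002, -1.0]]
```

Call:
step_arm --commands '[[[0, 2, 34], [0, 0, 0], 90], [[0, 0, 34], [0, 0, 0], 90], [[0, 0, 34], [0, 0, 0], 90], [[0, 0, 22], [0, 0, 0], 90], [[0, 0, 10], [0, 0, 0], 90]]'

```text
t: 1.82
ee_pos: [0.4457, 0.2641, 0.0747]
tool_rot: [-0.002, -0.001, 1.0, -0.001]
contact_force: [-1.3, -0.2, -0.3]
opening: 0.644
finger_force: 0.0
```

Call:
step_arm --commands '[[[0, 0, 0], [0, 0, 0], 255], [[0, 0, 0], [0, 0, 0], 255], [[0, 0, 0], [0, 0, 0], 255], [[0, 0, 0], [0, 0, 0], 255], [[0, 0, 0], [0, 0, 0], 255]]'

```text
t: 2.23
ee_pos: [0.4495, 0.2648, 0.0789]
tool_rot: [0.001, -0.0, 1.0, 0.001]
contact_force: [-1.6, 1.6, 7.7]
opening: 0.268
finger_force: 40.0
```

Call:
step_arm --commands '[[[0, 0, 0], [0, 0, 0], 255], [[0, 0, -5], [0, 0, 0], 255], [[0, 0, -10], [0, 0, 0], 255], [[0, 0, -25], [0, 0, 0], 255], [[0, 0, -30], [0, 0, 0], 255]]'

```text
t: 2.65
ee_pos: [0.4472, 0.2635, 0.1477]
tool_rot: [-0.001, 0.0, 1.0, -0.001]
contact_force: [0.5, 0.5, -1.7]
opening: 0.264
finger_force: 39.4
```

Call:
step_arm --commands '[[[23, -21, 0], [0, 0, 0], 255], [[23, -21, 0], [0, 0, 0], 255], [[23, -21, 0], [0, 0, 0], 255], [[23, -21, 0], [0, 0, 0], 255], [[24, -20, 0], [0, 0, 0], 255]]'

```text
t: 3.07
ee_pos: [0.3316, 0.1593, 0.1481]
tool_rot: [0.001, 0.0, 1.0, 0.0]
contact_force: [0.3, -0.7, -1.9]
opening: 0.265
finger_force: 39.7
```

Call:
step_arm --commands '[[[0, 0, 25], [0, 0, 0], 255], [[0, 0, 30], [0, 0, 0], 255], [[0, 0, 30], [0, 0, 0], 255], [[0, 0, 20], [0, 0, 0], 255], [[0, 0, 8], [0, 0, 0], 255]]'

```text
t: 3.48
ee_pos: [0.3313, 0.1597, 0.0329]
tool_rot: [-0.001, 0.0, 1.0, -0.0]
contact_force: [-1.2, -0.5, -0.9]
opening: 0.261
finger_force: 39.6
```

Call:
step_arm --commands '[[[0, 0, 0], [0, 0, 0], 255], [[0, 0, 4], [0, 0, 0], 255], [[0, 0, 0], [0, 0, 0], 255]]'

```text
t: 3.73
ee_pos: [0.3332, 0.1603, 0.0308]
tool_rot: [0.001, 0.0, 1.0, 0.0]
contact_force: [-0.1, -0.2, -0.3]
opening: 0.265
finger_force: 39.6
```

```bash
python3 s.py
```

```text
t 3.73 tcp [0.3332 0.1603 0.0308] F [-0.1 -0.2 -0.3] open mm 22.5 ff 39.6 
 [[-1.0, 0.0, 0.001], [0.0, 1.0, 0.0], [-0.001, 0.0, -1.0]]
```

Call:
step_arm --commands '[[[0, 0, 2], [0, 0, 0], 255], [[0, 0, 0], [0, 0, 0], 255]]'

```text
t: 3.9
ee_pos: [0.333, 0.1603, 0.0288]
tool_rot: [0.001, 0.0, 1.0, 0.0]
contact_force: [-0.1, 0.3, -1.7]
opening: 0.265
finger_force: 39.6
```

Call:
step_arm --commands '[[[0, 0, 2], [0, 0, 0], 255], [[0, 0, 0], [0, 0, 0], 255]]'

```text
t: 4.07
ee_pos: [0.3326, 0.1602, 0.0264]
tool_rot: [0.0, 0.0, 1.0, 0.0]
contact_force: [0.6, -0.4, -1.6]
opening: 0.264
finger_force: 39.6
```

Call:
step_arm --commands '[[[0, 0, 2], [0, 0, 0], 255], [[0, 0, 0], [0, 0, 0], 255]]'

```text
t: 4.23
ee_pos: [0.3327, 0.1602, 0.0248]
tool_rot: [0.0, 0.0, 1.0, 0.0]
contact_force: [-2.9, -1.3, 11.3]
opening: 0.262
finger_force: 41.3
```

Call:
step_arm --commands '[[[0, 0, 2], [0, 0, 0], 255], [[0, 0, 0], [0, 0, 0], 255]]'

```text
t: 4.4
ee_pos: [0.3335, 0.1602, 0.0234]
tool_rot: [0.001, 0.0, 1.0, -0.0]
contact_force: [-4.6, -1.3, 26.5]
opening: 0.268
finger_force: 44.3
```

Call:
step_arm --commands '[[[0, 0, -2], [0, 0, 0], 255], [[0, 0, 0], [0, 0, 0], 90], [[0, 0, 0], [0, 0, 0], 90], [[0, 0, 0], [0, 0, 0], 90], [[0, 0, 0], [0, 0, 0], 90]]'

```text
t: 4.82
ee_pos: [0.3324, 0.1602, 0.0242]
tool_rot: [-0.0, 0.0, 1.0, -0.0]
contact_force: [0.4, 0.2, 0.0]
opening: 0.649
finger_force: 0.0
```

Call:
step_arm --commands '[[[0, 0, 0], [0, 0, 0], 90], [[0, 0, -30], [0, 0, 0], 90], [[0, 0, -40], [0, 0, 0], 90], [[0, 0, -40], [0, 0, 0], 90], [[0, 0, -34], [0, 0, 0], 90]]'

```text
t: 5.23
ee_pos: [0.3322, 0.1601, 0.1706]
tool_rot: [0.0, 0.0, 1.0, 0.0]
contact_force: [2.0, 1.6, 0.1]
opening: 0.649
finger_force: 0.0
```

Call:
step_arm --commands '[[[-15, -35, 0], [0, 0, 0], 90], [[-15, -35, 0], [0, 0, 0], 90], [[-15, -35, 0], [0, 0, 0], 90], [[-15, -35, 0], [0, 0, 0], 90], [[-15, -35, 0], [0, 0, 0], 90]]'

```text
t: 5.65
ee_pos: [0.4078, -0.0166, 0.1684]
tool_rot: [0.0, -0.0, 1.0, 0.0]
contact_force: [1.1, 1.2, 0.5]
opening: 0.643
finger_force: 0.0
```

Call:
step_arm --commands '[[[-15, -35, 0], [0, 0, 0], 90], [[-15, -35, 0], [0, 0, 0], 90], [[-15, -35, 0], [0, 0, 0], 90], [[-15, -35, 0], [0, 0, 0], 90], [[-15, -35, 0], [0, 0, 0], 90]]'

```text
t: 6.07
ee_pos: [0.4826, -0.1918, 0.168]
tool_rot: [-0.0, 0.0, 1.0, 0.0]
contact_force: [1.4, 1.2, 0.1]
opening: 0.648
finger_force: 0.0
```

Call:
step_arm --commands '[[[-16, -36, 0], [0, 0, 0], 90], [[-15, -35, 0], [0, 0, 0], 90], [[0, 0, 0], [0, 0, 0], 90]]'

```text
t: 6.32
ee_pos: [0.5155, -0.267, 0.1675]
tool_rot: [0.001, 0.002, 1.0, -0.001]
contact_force: [-1.2, 0.7, 0.2]
opening: 0.648
finger_force: 0.0
```

```bash
python3 s.py; python3 - <<'E'
from h import *
scan()
E
```

```text
t 6.32 tcp [ 0.5155 -0.267   0.1675] F [-1.2  0.7  0.2] open mm 55.1 ff 0.0 
 [[-1.0, 0.004, 0.002], [0.004, 1.0, -0.003], [-0.002, -0.003, -1.0]]
red [251.3 173.9] [245, 169, 13, 11, 112] P [ 6.14e-01 -5.00e-04  1.20e-02] depthP [ 6.138e-01 -5.000e-04  1.270e-02]
red [363.5 212.3] [343, 187, 48, 48, 1373] P [ 0.5141 -0.2727  0.012 ] depthP [ 0.5107 -0.2553  0.0693]
red [141.8 245.1] [114, 223, 50, 45, 1272] P [0.4472 0.2632 0.012 ] depthP [0.4471 0.2645 0.0072]
red [257.1 239.3] [251, 234, 13, 12, 120] P [ 0.4546 -0.0113  0.012 ] depthP [ 0.4546 -0.0113  0.0139]
red [198.6 245.2] [193, 240, 13, 12, 125] P [0.4438 0.1289 0.012 ] depthP [0.4438 0.1285 0.0149]
cream [301.5 169.1] [295, 163, 14, 13, 145] P [ 0.6238 -0.1244  0.012 ] depthP [ 0.6235 -0.1242  0.0135]
cream [198.9 176.7] [193, 171, 13, 12, 119] P [0.6094 0.1275 0.012 ] depthP [0.6096 0.1276 0.0108]
cream [305.  232.1] [299, 226, 13, 13, 142] P [ 0.4692 -0.1275  0.012 ] depthP [ 0.4692 -0.1274  0.0127]
cream [184.4 294.1] [160, 269, 50, 51, 1965] P [0.3306 0.1625 0.012 ] depthP [0.3358 0.1563 0.05  ]
```

Call:
step_arm --commands '[[[0, 5, 30], [0, 0, 0], 90], [[0, 0, 30], [0, 0, 0], 90], [[0, 0, 18], [0, 0, 0], 90], [[0, 0, 9], [0, 0, 0], 90], [[0, 0, 0], [0, 0, 0], 90]]'

```text
t: 6.78
ee_pos: [0.5119, -0.2543, 0.0794]
tool_rot: [-0.002, -0.0, 1.0, 0.001]
contact_force: [-1.5, 0.3, -0.5]
opening: 0.643
finger_force: 0.0
```

Call:
step_arm --commands '[[[0, 0, 0], [0, 0, 0], 255], [[0, 0, 0], [0, 0, 0], 255], [[0, 0, 0], [0, 0, 0], 255], [[0, 0, 0], [0, 0, 0], 255], [[0, 0, 0], [0, 0, 0], 255]]'

```text
t: 7.2
ee_pos: [0.5146, -0.2573, 0.0831]
tool_rot: [0.001, 0.0, 1.0, -0.001]
contact_force: [-1.3, -3.4, 8.1]
opening: 0.263
finger_force: 39.4
```

Call:
step_arm --commands '[[[0, 0, 0], [0, 0, 0], 255], [[0, 0, -5], [0, 0, 0], 255], [[0, 0, -10], [0, 0, 0], 255], [[0, 0, -25], [0, 0, 0], 255], [[0, 0, -30], [0, 0, 0], 255]]'

```text
t: 7.62
ee_pos: [0.512, -0.2544, 0.1512]
tool_rot: [-0.002, -0.0, 1.0, 0.002]
contact_force: [0.5, -0.7, -0.8]
opening: 0.264
finger_force: 39.6
```

Call:
step_arm --commands '[[[29, 19, 0], [0, 0, 0], 255], [[29, 19, 0], [0, 0, 0], 255], [[29, 19, 0], [0, 0, 0], 255], [[29, 19, 0], [0, 0, 0], 255], [[29, 19, 0], [0, 0, 0], 255]]'

```text
t: 8.03
ee_pos: [0.3668, -0.1593, 0.1517]
tool_rot: [0.0, -0.0, 1.0, 0.0]
contact_force: [-0.3, 0.2, -1.4]
opening: 0.266
finger_force: 39.7
```

Call:
step_arm --commands '[[[27, 19, 0], [0, 0, 0], 255], [[0, 0, 35], [0, 0, 0], 255], [[0, 0, 35], [0, 0, 0], 255], [[0, 0, 30], [0, 0, 0], 255], [[0, 0, 15], [0, 0, 0], 255]]'

```text
t: 8.45
ee_pos: [0.3402, -0.1405, 0.0347]
tool_rot: [-0.001, -0.0, 1.0, 0.001]
contact_force: [-0.3, 0.1, -1.8]
opening: 0.261
finger_force: 39.6
```

Call:
step_arm --commands '[[[0, 0, 4], [0, 0, 0], 255], [[0, 0, 2], [0, 0, 0], 255], [[0, 0, 0], [0, 0, 0], 255]]'

```text
t: 8.7
ee_pos: [0.3419, -0.1419, 0.0309]
tool_rot: [0.0, -0.0, 1.0, 0.0]
contact_force: [0.1, 0.2, -2.1]
opening: 0.264
finger_force: 39.6
```

Call:
step_arm --commands '[[[0, 0, 2], [0, 0, 0], 255], [[0, 0, 0], [0, 0, 0], 255]]'

```text
t: 8.87
ee_pos: [0.3424, -0.1424, 0.0292]
tool_rot: [0.001, 0.0, 1.0, -0.001]
contact_force: [0.4, 1.1, -0.9]
opening: 0.258
finger_force: 39.9
```

Call:
step_arm --commands '[[[0, 0, 1], [0, 0, 0], 255], [[0, 0, 0], [0, 0, 0], 255]]'

```text
t: 9.03
ee_pos: [0.3425, -0.1426, 0.0289]
tool_rot: [0.001, 0.0, 1.0, -0.001]
contact_force: [-4.7, 0.6, 24.3]
opening: 0.261
finger_force: 42.3
```

Call:
step_arm --commands '[[[0, 0, 1], [0, 0, 0], 255], [[0, 0, 0], [0, 0, 0], 255]]'

```text
t: 9.2
ee_pos: [0.3427, -0.1426, 0.0282]
tool_rot: [0.001, 0.0, 1.0, -0.001]
contact_force: [-4.3, 3.3, 32.6]
opening: 0.261
finger_force: 44.1
```

Call:
step_arm --commands '[[[0, 0, -2], [0, 0, 0], 255], [[0, 0, 0], [0, 0, 0], 100], [[0, 0, 0], [0, 0, 0], 100], [[0, 0, 0], [0, 0, 0], 100], [[0, 0, 0], [0, 0, 0], 100]]'

```text
t: 9.62
ee_pos: [0.3414, -0.1419, 0.0283]
tool_rot: [-0.0, 0.0, 1.0, -0.0]
contact_force: [0.1, 0.1, 0.2]
opening: 0.611
finger_force: 0.0
```

Call:
step_arm --commands '[[[0, 0, 0], [0, 0, 0], 100], [[0, 0, -30], [0, 0, 0], 100], [[0, 0, -40], [0, 0, 0], 100], [[0, 0, -30], [0, 0, 0], 100], [[0, 0, 0], [0, 0, 0], 100]]'

```text
t: 10.03
ee_pos: [0.344, -0.1435, 0.1329]
tool_rot: [0.003, -0.0, 1.0, -0.002]
contact_force: [1.6, -0.9, -0.5]
opening: 0.607
finger_force: 0.0
```

```bash
python3 s.py; python3 - <<'E'
from h import *
p,d,c,T=scan()
cv2.imwrite("pics/top1.png",p[:,:,::-1])
ps,ds=capture("side"); cv2.imwrite("pics/side1.png",ps[:,:,::-1]); cs=get_calibration("side")
for n,d,c in (("top",d,c),("side",ds,cs)):
    T=c["world_from_camera"]
    v,u=np.mgrid[0:384,0:512]; X=np.stack([(u-c["cx"])/c["fx"]*d,(v-c["cy"])/c["fy"]*d,d],-1)@T[:3,:3].T+T[:3,3]
    for q in ((.4483,.262),(.513,-.258)):
        m=(d>0)&(np.hypot(X[...,0]-q[0],X[...,1]-q[1])<.07)&(X[...,2]>.054)&(X[...,2]<.07)
        ce,r=cv2.minEnclosingCircle(X[m][:,:2].astype(np.float32)); print(n,q,m.sum(),ce,r,X[m][:,2].max())
E
```

```text
t 10.03 tcp [ 0.344  -0.1435  0.1329] F [ 1.6 -0.9 -0.5] open mm 51.6 ff 0.0 
 [[-1.0, -0.0, 0.006], [-0.0, 1.0, -0.004], [-0.006, -0.004, -1.0]]
red [251.2 174. ] [245, 169, 13, 11, 114] P [ 6.138e-01 -1.000e-04  1.200e-02] depthP [ 6.131e-01 -1.000e-04  1.640e-02]
red [140.3 243.5] [114, 223, 47, 45, 1295] P [0.451  0.2668 0.012 ] depthP [0.4509 0.2678 0.0084]
red [257.1 239.3] [251, 234, 13, 12, 121] P [ 0.4545 -0.0112  0.012 ] depthP [ 0.4545 -0.0112  0.0143]
red [198.7 245.4] [193, 240, 13, 12, 127] P [0.4433 0.1286 0.012 ] depthP [0.4434 0.1281 0.016 ]
red [309.7 278.2] [289, 262, 47, 40, 1083] P [ 0.3595 -0.1348  0.012 ] depthP [ 0.3596 -0.1346  0.0131]
cream [301.6 169.1] [295, 163, 14, 13, 145] P [ 0.6238 -0.1246  0.012 ] depthP [ 0.6234 -0.1243  0.0143]
cream [198.8 176.8] [192, 171, 15, 13, 150] P [0.609  0.1277 0.012 ] depthP [0.6087 0.1275 0.0136]
cream [361.9 212. ] [342, 189, 46, 45, 1289] P [ 0.5151 -0.2689  0.012 ] depthP [ 0.5153 -0.2701  0.008 ]
cream [305.  232.1] [299, 226, 13, 13, 143] P [ 0.4691 -0.1275  0.012 ] depthP [ 0.4691 -0.1268  0.0165]
cream [184.4 294.5] [160, 270, 50, 50, 1902] P [0.3296 0.1624 0.012 ] depthP [0.3348 0.1562 0.0498]
top (0.4483, 0.262) 402 (0.44853803515434265, 0.26187241077423096) 0.052116136997938156 0.06729576422853722
top (0.513, -0.258) 378 (0.5145236849784851, -0.2620989680290222) 0.05223321542143822 0.06765342123453333
side (0.4483, 0.262) 924 (0.4484119713306427, 0.26120150089263916) 0.05241594463586807 0.06442425969852783
side (0.513, -0.258) 362 (0.5159069895744324, -0.26084083318710327) 0.0531405471265316 0.06440030106693773
```

View pics/top1.png

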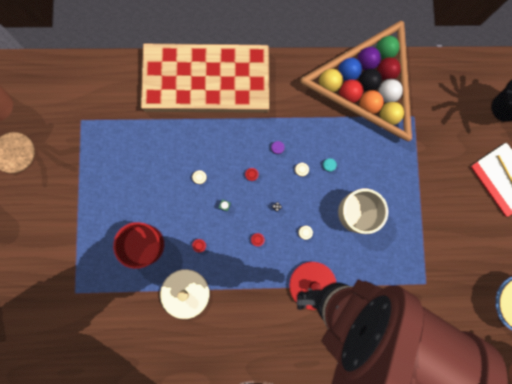

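The top view shows both lids standing knob-up on the table, cream at (185,294) and red at (312,287). Both pots are open and all six men are unmoved.

Call:
step_arm --commands '[[[-31, 4, 0], [0, 0, 0], 105], [[-31, 4, 0], [0, 0, 0], 105], [[-31, 4, 0], [0, 0, 0], 105], [[-32, 4, 0], [0, 0, 0], 105], [[0, 0, 40], [0, 0, 0], 105]]'

```text
t: 10.55
ee_pos: [0.4767, -0.128, 0.0923]
tool_rot: [0.007, -0.001, 1.0, -0.002]
contact_force: [2.6, -1.0, 0.2]
opening: 0.586
finger_force: 0.0
```

Call:
step_arm --commands '[[[0, 0, 40], [0, 0, 0], 105], [[0, 0, 25], [0, 0, 0], 105], [[0, 0, 12], [0, 0, 0], 105], [[0, 0, 5], [0, 0, 0], 105], [[0, 0, 0], [0, 0, 0], 105]]'

```text
t: 10.97
ee_pos: [0.4646, -0.1251, 0.0043]
tool_rot: [-0.002, 0.0, 1.0, 0.001]
contact_force: [-0.7, 0.4, -0.1]
opening: 0.59
finger_force: 0.0
```

```bash
python3 s.py
```

```text
t 10.97 tcp [ 0.4646 -0.1251  0.0043] F [-0.7  0.4 -0.1] open mm 50.2 ff 0.0 
 [[-1.0, 0.0, -0.004], [0.0, 1.0, 0.002], [0.004, 0.002, -1.0]]
```

Call:
step_arm --commands '[[[-2, 0, 2], [0, 0, 0], 105], [[0, 0, 0], [0, 0, 0], 255], [[0, 0, 0], [0, 0, 0], 255], [[0, 0, 0], [0, 0, 0], 255], [[0, 0, 0], [0, 0, 0], 255]]'

```text
t: 11.38
ee_pos: [0.4693, -0.1262, 0.0053]
tool_rot: [0.001, 0.0, 1.0, -0.0]
contact_force: [-1.0, 0.9, 6.8]
opening: 0.349
finger_force: 39.6
```

Call:
step_arm --commands '[[[0, 0, 0], [0, 0, 0], 255], [[0, 0, -10], [0, 0, 0], 255], [[0, 0, -30], [0, 0, 0], 255], [[0, 0, -35], [0, 0, 0], 255], [[0, 0, -25], [0, 0, 0], 255]]'

```text
t: 11.8
ee_pos: [0.4687, -0.1259, 0.1073]
tool_rot: [0.001, 0.0, 1.0, -0.0]
contact_force: [1.2, -0.1, -0.3]
opening: 0.342
finger_force: 39.6
```

Call:
step_arm --commands '[[[-8, -34, 0], [0, 0, 0], 255], [[-8, -34, 0], [0, 0, 0], 255], [[-8, -34, 0], [0, 0, 0], 255], [[-9, -33, 0], [0, 0, 0], 255], [[0, 0, 25], [0, 0, 0], 255]]'

```text
t: 12.22
ee_pos: [0.5062, -0.2689, 0.0842]
tool_rot: [0.005, 0.002, 1.0, -0.004]
contact_force: [0.4, -0.8, 0.0]
opening: 0.344
finger_force: 39.7
```

Call:
step_arm --commands '[[[0, 0, 25], [0, 0, 0], 255], [[0, 0, 0], [0, 0, 0], 255], [[0, 0, 0], [0, 0, 0], 105], [[0, 0, 0], [0, 0, 0], 105], [[0, 0, 0], [0, 0, 0], 105]]'

```text
t: 12.63
ee_pos: [0.5024, -0.2611, 0.0561]
tool_rot: [0.001, -0.0, 1.0, -0.001]
contact_force: [-0.5, -1.2, 0.1]
opening: 0.59
finger_force: 0.0
```

Call:
step_arm --commands '[[[0, 0, -30], [0, 0, 0], 105], [[0, 0, -30], [0, 0, 0], 105], [[0, 0, 0], [0, 0, 0], 105], [[0, 0, 0], [0, 0, 0], 105]]'

```text
t: 12.97
ee_pos: [0.5032, -0.2617, 0.1175]
tool_rot: [0.002, -0.0, 1.0, -0.002]
contact_force: [0.2, 0.4, -0.9]
opening: 0.588
finger_force: 0.0
```

```bash
python3 s.py
```

```text
t 12.97 tcp [ 0.5032 -0.2617  0.1175] F [ 0.2  0.4 -0.9] open mm 50.0 ff 0.0 
 [[-1.0, -0.0, 0.005], [-0.0, 1.0, -0.003], [-0.005, -0.003, -1.0]]
```

```bash
python3 - <<'E'
from h import *
p,d,c,T=scan()
E
```

```text
red [251.2 174. ] [245, 169, 13, 11, 114] P [ 6.138e-01 -1.000e-04  1.200e-02] depthP [ 6.129e-01 -1.000e-04  1.720e-02]
red [140.6 244.8] [114, 223, 46, 45, 1200] P [0.4478 0.2661 0.012 ] depthP [0.4478 0.2675 0.007 ]
red [257.1 239.3] [251, 234, 13, 12, 119] P [ 0.4547 -0.0113  0.012 ] depthP [ 0.4547 -0.0112  0.0135]
red [198.5 245.2] [193, 240, 13, 12, 124] P [0.4437 0.129  0.012 ] depthP [0.4438 0.1284 0.0167]
red [312.6 286.2] [289, 262, 48, 49, 1824] P [ 0.3408 -0.1409  0.012 ] depthP [ 0.3456 -0.1348  0.0498]
cream [301.5 169.1] [295, 163, 14, 13, 145] P [ 0.6238 -0.1244  0.012 ] depthP [ 0.6236 -0.1243  0.0131]
cream [199.  176.6] [193, 171, 13, 12, 122] P [0.6095 0.1272 0.012 ] depthP [0.6092 0.127  0.0142]
cream [358.3 211.7] [343, 189, 40, 45, 857] P [ 0.516 -0.26   0.012] depthP [ 0.5029 -0.1986  0.224 ]
cream [184.4 294.1] [160, 269, 50, 51, 1965] P [0.3305 0.1625 0.012 ] depthP [0.3358 0.1562 0.0502]
```

Call:
step_arm --commands '[[[-24, 27, 0], [0, 0, 0], 105], [[-24, 27, 0], [0, 0, 0], 105], [[-24, 27, 0], [0, 0, 0], 105], [[-24, 28, 0], [0, 0, 0], 105], [[-25, 28, 0], [0, 0, 0], 105]]'

```text
t: 13.43
ee_pos: [0.6227, -0.1222, 0.1137]
tool_rot: [-0.001, 0.0, 1.0, 0.0]
contact_force: [1.6, -0.7, 0.3]
opening: 0.59
finger_force: 0.0
```

Call:
step_arm --commands '[[[0, 0, 30], [0, 0, 0], 105], [[0, 0, 40], [0, 0, 0], 105], [[0, 0, 20], [0, 0, 0], 105], [[0, 0, 0], [0, 0, 0], 105], [[0, 0, 0], [0, 0, 0], 105]]'

```text
t: 13.85
ee_pos: [0.6212, -0.1233, 0.0233]
tool_rot: [-0.002, -0.0, 1.0, 0.0]
contact_force: [0.7, -1.0, 1.5]
opening: 0.589
finger_force: 0.0
```

Call:
step_arm --commands '[[[-1, -1, 12], [0, 0, 0], 105], [[0, 0, 8], [0, 0, 0], 105], [[0, 0, 0], [0, 0, 0], 105], [[0, 0, 0], [0, 0, 255], 255]]'

```text
out of range
```

Call:
step_arm --commands '[[[-1, -1, 12], [0, 0, 0], 105], [[0, 0, 7], [0, 0, 0], 105], [[0, 0, 0], [0, 0, 0], 105], [[0, 0, 0], [0, 0, 0], 255], [[0, 0, 0], [0, 0, 0], 255]]'

```text
t: 14.27
ee_pos: [0.6238, -0.1251, 0.0061]
tool_rot: [0.0, 0.0, 1.0, -0.0]
contact_force: [-1.1, -0.1, 0.6]
opening: 0.34
finger_force: 39.4
```

Call:
step_arm --commands '[[[0, 0, 0], [0, 0, 0], 255], [[0, 0, 0], [0, 0, 0], 255], [[0, 0, 0], [0, 0, 0], 255]]'

```text
t: 14.52
ee_pos: [0.6239, -0.1251, 0.0062]
tool_rot: [0.001, 0.0, 1.0, -0.0]
contact_force: [-0.7, 0.6, 6.0]
opening: 0.341
finger_force: 39.6
```

Call:
step_arm --commands '[[[0, 0, -10], [0, 0, 0], 255], [[0, 0, -30], [0, 0, 0], 255], [[0, 0, -35], [0, 0, 0], 255], [[0, 0, -30], [0, 0, 0], 255], [[0, 0, 0], [0, 0, 0], 255]]'

```text
t: 14.93
ee_pos: [0.6271, -0.1259, 0.1174]
tool_rot: [0.005, -0.0, 1.0, -0.001]
contact_force: [1.3, 0.4, 0.2]
opening: 0.339
finger_force: 39.6
```

```bash
python3 s.py
```

```text
t 14.93 tcp [ 0.6271 -0.1259  0.1174] F [1.3 0.4 0.2] open mm 28.8 ff 39.6 
 [[-1.0, -0.0, 0.009], [-0.0, 1.0, -0.003], [-0.009, -0.003, -1.0]]
```

Call:
step_arm --commands '[[[19, -27, 0], [0, 0, 0], 255], [[19, -27, 0], [0, 0, 0], 255], [[19, -27, 0], [0, 0, 0], 255], [[19, -28, 0], [0, 0, 0], 255], [[18, -27, 0], [0, 0, 0], 255]]'

```text
t: 15.35
ee_pos: [0.5285, -0.262, 0.1109]
tool_rot: [0.0, -0.0, 1.0, -0.0]
contact_force: [-0.5, -0.6, -0.2]
opening: 0.342
finger_force: 39.6
```

Call:
step_arm --commands '[[[0, 0, 30], [0, 0, 0], 255], [[0, 0, 28], [0, 0, 0], 255], [[0, 0, 0], [0, 0, 0], 105], [[0, 0, 0], [0, 0, 0], 105], [[0, 0, 0], [0, 0, 0], 105]]'

```text
t: 15.77
ee_pos: [0.5302, -0.261, 0.0537]
tool_rot: [0.001, -0.0, 1.0, -0.0]
contact_force: [0.8, 0.1, 0.6]
opening: 0.583
finger_force: 0.0
```

Call:
step_arm --commands '[[[0, 0, -30], [0, 0, 0], 105], [[0, 0, -30], [0, 0, 0], 105], [[0, 0, 0], [0, 0, 0], 105], [[0, 0, 0], [0, 0, 0], 105]]'

```text
t: 16.1
ee_pos: [0.5318, -0.2618, 0.1161]
tool_rot: [0.003, -0.0, 1.0, -0.002]
contact_force: [-0.6, 0.2, -0.5]
opening: 0.589
finger_force: 0.0
```

```bash
python3 s.py;  python3 - <<'E'
from h import *
p,d,c,T=scan(amin=90)
E
```

```text
t 16.1 tcp [ 0.5318 -0.2618  0.1161] F [-0.6  0.2 -0.5] open mm 50.1 ff 0.0 
 [[-1.0, -0.001, 0.005], [-0.001, 1.0, -0.004], [-0.005, -0.004, -1.0]]
red [251.4 174. ] [246, 169, 12, 11, 107] P [ 0.6137 -0.0008  0.012 ] depthP [ 0.6136 -0.0008  0.0128]
red [141.1 245. ] [114, 223, 50, 45, 1259] P [0.4473 0.2649 0.012 ] depthP [0.4473 0.2657 0.0089]
red [257.1 239.3] [251, 234, 13, 12, 120] P [ 0.4546 -0.0113  0.012 ] depthP [ 0.4546 -0.0113  0.0155]
red [198.5 245.2] [192, 240, 14, 12, 126] P [0.4438 0.129  0.012 ] depthP [0.4438 0.1286 0.0151]
red [312.5 286.2] [289, 262, 48, 49, 1825] P [ 0.3408 -0.1408  0.012 ] depthP [ 0.3456 -0.1347  0.0497]
cream [198.9 176.6] [193, 171, 13, 12, 123] P [0.6096 0.1274 0.012 ] depthP [0.6094 0.1273 0.0127]
cream [360.4 216.8] [342, 194, 46, 40, 941] P [ 0.5032 -0.2647  0.012 ] depthP [ 0.5028 -0.2623  0.0199]
cream [184.4 294.1] [160, 269, 50, 51, 1965] P [0.3305 0.1626 0.012 ] depthP [0.3354 0.1568 0.0473]
```

Call:
step_arm --commands '[[[-8, 39, 0], [0, 0, 0], 105], [[-8, 39, 0], [0, 0, 0], 105], [[-8, 39, 0], [0, 0, 0], 105], [[-8, 39, 0], [0, 0, 0], 105], [[-8, 39, 0], [0, 0, 0], 105]]'

```text
t: 16.57
ee_pos: [0.5692, -0.0638, 0.1121]
tool_rot: [-0.0, 0.0, 1.0, 0.0]
contact_force: [0.9, -0.5, 0.1]
opening: 0.587
finger_force: 0.0
```

Call:
step_arm --commands '[[[-8, 39, 0], [0, 0, 0], 105], [[-8, 39, 0], [0, 0, 0], 105], [[-8, 39, 0], [0, 0, 0], 105], [[-8, 39, 0], [0, 0, 0], 105], [[-6, 38, 0], [0, 0, 0], 105]]'

```text
t: 16.98
ee_pos: [0.6073, 0.1305, 0.112]
tool_rot: [-0.0, -0.0, 1.0, -0.0]
contact_force: [1.4, -0.3, 0.6]
opening: 0.586
finger_force: 0.0
```

Call:
step_arm --commands '[[[0, 0, 30], [0, 0, 0], 105], [[0, 0, 40], [0, 0, 0], 105], [[0, 0, 18], [0, 0, 0], 105], [[0, 0, 0], [0, 0, 0], 105], [[0, 0, 0], [0, 0, 0], 105]]'

```text
t: 17.4
ee_pos: [0.6064, 0.1283, 0.0236]
tool_rot: [-0.001, -0.0, 1.0, -0.0]
contact_force: [0.0, 0.3, 1.1]
opening: 0.58
finger_force: 0.0
```

```bash
python3 s.py
```

```text
t 17.4 tcp [0.6064 0.1283 0.0236] F [0.  0.3 1.1] open mm 49.3 ff 0.0 
 [[-1.0, -0.0, -0.003], [-0.0, 1.0, -0.0], [0.003, -0.0, -1.0]]
```

Call:
step_arm --commands '[[[-1, -1, 12], [0, 0, 0], 105], [[0, 0, 7], [0, 0, 0], 105], [[0, 0, 0], [0, 0, 0], 105], [[0, 0, 0], [0, 0, 0], 255], [[0, 0, 0], [0, 0, 0], 255]]'

```text
t: 17.82
ee_pos: [0.6089, 0.127, 0.0061]
tool_rot: [0.0, 0.0, 1.0, 0.0]
contact_force: [-0.7, -0.2, 2.2]
opening: 0.342
finger_force: 39.4
```

Call:
step_arm --commands '[[[0, 0, 0], [0, 0, 0], 255], [[0, 0, 0], [0, 0, 0], 255], [[0, 0, 0], [0, 0, 0], 255]]'

```text
t: 18.07
ee_pos: [0.6089, 0.1271, 0.0061]
tool_rot: [0.001, 0.0, 1.0, -0.0]
contact_force: [-2.2, -1.7, 5.2]
opening: 0.345
finger_force: 39.6
```

Call:
step_arm --commands '[[[0, 0, -10], [0, 0, 0], 255], [[0, 0, -30], [0, 0, 0], 255], [[0, 0, -35], [0, 0, 0], 255], [[0, 0, -32], [0, 0, 0], 255], [[0, 0, 0], [0, 0, 0], 255]]'

```text
t: 18.48
ee_pos: [0.6123, 0.1276, 0.1196]
tool_rot: [0.005, 0.0, 1.0, 0.0]
contact_force: [1.8, 0.5, -0.2]
opening: 0.345
finger_force: 39.6
```

```bash
python3 s.py
```

```text
t 18.48 tcp [0.6123 0.1276 0.1196] F [ 1.8  0.5 -0.2] open mm 29.3 ff 39.6 
 [[-1.0, 0.0, 0.01], [0.0, 1.0, 0.001], [-0.01, 0.001, -1.0]]
```

Call:
step_arm --commands '[[[9, -39, 0], [0, 0, 0], 255], [[9, -39, 0], [0, 0, 0], 255], [[9, -39, 0], [0, 0, 0], 255], [[9, -39, 0], [0, 0, 0], 255], [[9, -39, 0], [0, 0, 0], 255]]'

```text
t: 18.9
ee_pos: [0.5629, -0.0693, 0.1129]
tool_rot: [0.0, -0.0, 1.0, -0.0]
contact_force: [0.5, -0.5, 0.7]
opening: 0.343
finger_force: 39.6
```

Call:
step_arm --commands '[[[10, -39, 0], [0, 0, 0], 255], [[10, -39, 0], [0, 0, 0], 255], [[10, -39, 0], [0, 0, 0], 255], [[10, -39, 0], [0, 0, 0], 255], [[9, -38, 0], [0, 0, 0], 255]]'

```text
t: 19.32
ee_pos: [0.5136, -0.2638, 0.1129]
tool_rot: [0.0, 0.0, 1.0, -0.0]
contact_force: [1.2, -0.4, -0.4]
opening: 0.347
finger_force: 39.6
```

```bash
python3 s.py
```

```text
t 19.32 tcp [ 0.5136 -0.2638  0.1129] F [ 1.2 -0.4 -0.4] open mm 29.5 ff 39.6 
 [[-1.0, 0.0, 0.001], [0.0, 1.0, -0.0], [-0.001, -0.0, -1.0]]
```

Call:
step_arm --commands '[[[0, 1, 30], [0, 0, 0], 255], [[0, 0, 25], [0, 0, 0], 255], [[0, 0, 0], [0, 0, 0], 105], [[0, 0, 0], [0, 0, 0], 105], [[0, 0, 0], [0, 0, 0], 105]]'

```text
t: 19.73
ee_pos: [0.5151, -0.2608, 0.0586]
tool_rot: [0.0, -0.0, 1.0, -0.0]
contact_force: [0.5, -0.9, 1.5]
opening: 0.591
finger_force: 0.0
```

Call:
step_arm --commands '[[[0, 0, -30], [0, 0, 0], 105], [[0, 0, -25], [0, 0, 0], 105], [[0, 0, 0], [0, 0, 0], 105], [[0, 0, 0], [0, 0, 0], 105]]'

```text
t: 20.07
ee_pos: [0.5165, -0.2615, 0.1156]
tool_rot: [0.002, -0.0, 1.0, -0.002]
contact_force: [0.3, -1.0, -0.5]
opening: 0.588
finger_force: 0.0
```

```bash
python3 s.py;  python3 - <<'E'
from h import *
p,d,c,T=scan(amin=90)
E
```

```text
t 20.07 tcp [ 0.5165 -0.2615  0.1156] F [ 0.3 -1.  -0.5] open mm 50.0 ff 0.0 
 [[-1.0, -0.001, 0.005], [-0.001, 1.0, -0.003], [-0.005, -0.003, -1.0]]
red [251.4 173.9] [246, 169, 12, 11, 111] P [ 6.14e-01 -6.00e-04  1.20e-02] depthP [ 6.14e-01 -6.00e-04  1.19e-02]
red [140.7 244.9] [114, 223, 46, 45, 1218] P [0.4476 0.266  0.012 ] depthP [0.4475 0.2673 0.0073]
red [257.1 239.3] [251, 234, 13, 12, 119] P [ 0.4547 -0.0113  0.012 ] depthP [ 0.4547 -0.0112  0.0144]
red [198.5 245.2] [192, 240, 14, 12, 125] P [0.4437 0.1289 0.012 ] depthP [0.4437 0.129  0.0116]
red [312.6 286.1] [289, 262, 49, 49, 1823] P [ 0.3409 -0.1409  0.012 ] depthP [ 0.3457 -0.1348  0.05  ]
cream [359.3 214.3] [342, 189, 44, 45, 841] P [ 0.5094 -0.2623  0.012 ] depthP [ 0.5076 -0.2527  0.0446]
cream [184.4 294.1] [160, 269, 50, 51, 1965] P [0.3305 0.1625 0.012 ] depthP [0.3362 0.1558 0.0533]
```

Call:
step_arm --commands '[[[-14, 37, 0], [0, 0, 0], 105], [[-14, 37, 0], [0, 0, 0], 105], [[-14, 37, 0], [0, 0, 0], 105], [[-14, 38, 0], [0, 0, 0], 105], [[-14, 38, 0], [0, 0, 0], 105]]'

```text
t: 20.53
ee_pos: [0.5844, -0.0717, 0.112]
tool_rot: [-0.0, 0.0, 1.0, 0.0]
contact_force: [0.1, 0.6, 0.1]
opening: 0.594
finger_force: 0.0
```

Call:
step_arm --commands '[[[-14, 37, 0], [0, 0, 0], 105], [[-14, 37, 0], [0, 0, 0], 105], [[0, 0, 35], [0, 0, 0], 105], [[0, 0, 35], [0, 0, 0], 105], [[0, 0, 20], [0, 0, 0], 105]]'

```text
t: 20.95
ee_pos: [0.6105, 0.0018, 0.0189]
tool_rot: [-0.002, -0.001, 1.0, 0.0]
contact_force: [-1.0, 0.5, -1.4]
opening: 0.587
finger_force: 0.0
```

Call:
step_arm --commands '[[[0, 0, 0], [0, 0, 0], 105], [[0, 0, 0], [0, 0, 0], 105]]'

```text
t: 21.12
ee_pos: [0.6113, 0.0005, 0.0215]
tool_rot: [-0.001, -0.0, 1.0, 0.0]
contact_force: [0.0, -0.5, 0.3]
opening: 0.591
finger_force: 0.0
```

```bash
python3 s.py
```

```text
t 21.12 tcp [6.113e-01 5.000e-04 2.150e-02] F [ 0.  -0.5  0.3] open mm 50.2 ff 0.0 
 [[-1.0, -0.0, -0.003], [-0.0, 1.0, 0.0], [0.003, 0.0, -1.0]]
```

Call:
step_arm --commands '[[[-2, -1, 11], [0, 0, 0], 105], [[0, 0, 6], [0, 0, 0], 105], [[0, 0, 0], [0, 0, 0], 105], [[0, 0, 0], [0, 0, 0], 255], [[0, 0, 0], [0, 0, 0], 255]]'

```text
t: 21.53
ee_pos: [0.6148, -0.001, 0.0061]
tool_rot: [0.0, 0.0, 1.0, -0.0]
contact_force: [-1.2, 0.5, 4.6]
opening: 0.345
finger_force: 39.3
```

Call:
step_arm --commands '[[[0, 0, 0], [0, 0, 0], 255], [[0, 0, 0], [0, 0, 0], 255], [[0, 0, 0], [0, 0, 0], 255]]'

```text
t: 21.78
ee_pos: [0.6149, -0.001, 0.0062]
tool_rot: [0.001, 0.0, 1.0, -0.0]
contact_force: [-1.5, -0.0, 6.2]
opening: 0.343
finger_force: 39.5
```

Call:
step_arm --commands '[[[0, 0, -10], [0, 0, 0], 255], [[0, 0, -30], [0, 0, 0], 255], [[0, 0, -35], [0, 0, 0], 255], [[0, 0, -32], [0, 0, 0], 255], [[0, 0, 0], [0, 0, 0], 255]]'

```text
t: 22.2
ee_pos: [0.6183, -0.0012, 0.1196]
tool_rot: [0.005, -0.0, 1.0, -0.001]
contact_force: [1.1, 0.0, 0.0]
opening: 0.345
finger_force: 39.6
```

Call:
step_arm --commands '[[[22, 33, 0], [0, 0, 0], 255], [[22, 33, 0], [0, 0, 0], 255], [[22, 33, 0], [0, 0, 0], 255], [[22, 33, 0], [0, 0, 0], 255], [[23, 33, 0], [0, 0, 0], 255]]'

```text
t: 22.62
ee_pos: [0.5026, 0.1654, 0.1129]
tool_rot: [0.001, 0.0, 1.0, 0.0]
contact_force: [1.8, 0.7, 0.5]
opening: 0.343
finger_force: 39.6
```

Call:
step_arm --commands '[[[23, 32, 0], [0, 0, 0], 255], [[23, 32, 0], [0, 0, 0], 255], [[23, 32, 0], [0, 0, 0], 255], [[0, 0, 0], [0, 0, 0], 255]]'

```text
t: 22.95
ee_pos: [0.4302, 0.2646, 0.1128]
tool_rot: [-0.001, -0.003, 1.0, 0.001]
contact_force: [-1.2, -1.0, -0.0]
opening: 0.344
finger_force: 39.6
```

```bash
python3 s.py
```

```text
t 22.95 tcp [0.4302 0.2646 0.1128] F [-1.2 -1.  -0. ] open mm 29.2 ff 39.6 
 [[-1.0, -0.005, -0.002], [-0.005, 1.0, 0.002], [0.002, 0.002, -1.0]]
```

Release, rise, then look.

Call:
step_arm --commands '[[[-2, 0, 30], [0, 0, 0], 255], [[0, 0, 25], [0, 0, 0], 255], [[0, 0, 0], [0, 0, 0], 105], [[0, 0, 0], [0, 0, 0], 105], [[0, 0, 0], [0, 0, 0], 105]]'

```text
t: 23.37
ee_pos: [0.4372, 0.2603, 0.0585]
tool_rot: [0.0, 0.0, 1.0, 0.0]
contact_force: [0.7, 0.4, 0.5]
opening: 0.589
finger_force: 0.0
```

Call:
step_arm --commands '[[[0, 0, -30], [0, 0, 0], 105], [[0, 0, -25], [0, 0, 0], 105], [[0, 0, 0], [0, 0, 0], 105], [[0, 0, 0], [0, 0, 0], 105]]'

```text
t: 23.7
ee_pos: [0.4386, 0.2608, 0.1152]
tool_rot: [0.003, 0.0, 1.0, 0.001]
contact_force: [0.3, -0.1, 0.3]
opening: 0.591
finger_force: 0.0
```

```bash
python3 s.py;  python3 - <<'E'
from h import *
p,d,c,T=scan(amin=90)
E
```

```text
t 23.7 tcp [0.4386 0.2608 0.1152] F [ 0.3 -0.1  0.3] open mm 50.2 ff 0.0 
 [[-1.0, 0.001, 0.005], [0.001, 1.0, 0.002], [-0.005, 0.002, -1.0]]
red [142.4 240.4] [116, 223, 48, 45, 1063] P [0.4582 0.262  0.012 ] depthP [0.4582 0.2643 0.0035]
red [257.1 239.3] [251, 234, 13, 12, 120] P [ 0.4546 -0.0113  0.012 ] depthP [ 0.4546 -0.0113  0.0138]
red [198.6 245.2] [192, 240, 14, 12, 127] P [0.4438 0.1289 0.012 ] depthP [0.4438 0.1285 0.0149]
red [312.6 286.1] [289, 262, 49, 49, 1819] P [ 0.3409 -0.1411  0.012 ] depthP [ 0.3457 -0.1349  0.0501]
cream [362.1 212.2] [343, 189, 45, 45, 1010] P [ 0.5145 -0.2694  0.012 ] depthP [ 0.5123 -0.2582  0.0493]
cream [184.4 293.9] [160, 269, 50, 50, 1935] P [0.3309 0.1625 0.012 ] depthP [0.3361 0.1564 0.0492]
```

Call:
step_arm --commands '[[[-2, -33, 0], [0, 0, 0], 105], [[-2, -33, 0], [0, 0, 0], 105], [[-1, -33, 0], [0, 0, 0], 105], [[-1, -33, 0], [0, 0, 0], 105], [[0, 0, 30], [0, 0, 0], 105]]'

```text
t: 24.17
ee_pos: [0.4457, 0.1242, 0.0854]
tool_rot: [0.003, 0.002, 1.0, -0.0]
contact_force: [3.7, 1.8, 0.0]
opening: 0.591
finger_force: 0.0
```

Call:
step_arm --commands '[[[0, 0, 35], [0, 0, 0], 105], [[0, 0, 25], [0, 0, 0], 105], [[0, 0, 0], [0, 0, 0], 105], [[0, 0, 0], [0, 0, 0], 105]]'

```text
t: 24.5
ee_pos: [0.4411, 0.1279, 0.0217]
tool_rot: [-0.002, 0.0, 1.0, -0.0]
contact_force: [0.0, 0.1, 0.3]
opening: 0.586
finger_force: 0.0
```

```bash
python3 s.py; python3 - <<'E'
from h import *
p,d,c,T=scan(show=False)
cv2.imwrite("pics/pc.png",cv2.resize(p[175:250,320:410,::-1],None,fx=6,fy=6,interpolation=cv2.INTER_CUBIC))
E
```

```text
t 24.5 tcp [0.4411 0.1279 0.0217] F [0.  0.1 0.3] open mm 49.8 ff 0.0 
 [[-1.0, 0.0, -0.003], [0.0, 1.0, -0.0], [0.003, -0.0, -1.0]]
```

View pics/pc.png

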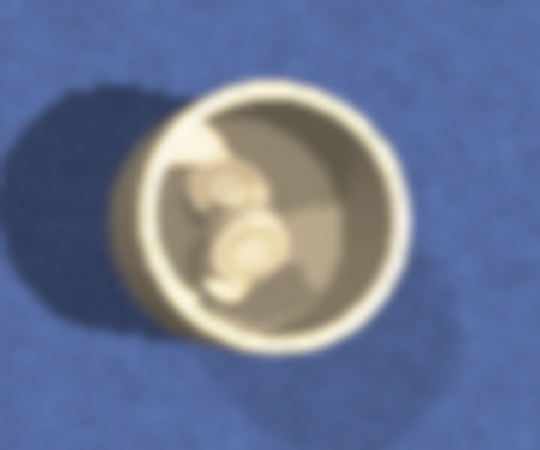

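The crop shows the cream pot with three men inside: two seen clearly at (225,190) and (245,245), and a third tilted under them near (225,290). I'll check their height before lidding.

Call:
step_arm --commands '[[[-1, 1, 11], [0, 0, 0], 105], [[0, 0, 6], [0, 0, 0], 105], [[0, 0, 0], [0, 0, 0], 105], [[0, 0, 0], [0, 0, 0], 255], [[0, 0, 0], [0, 0, 0], 255]]'

```text
t: 24.97
ee_pos: [0.444, 0.1293, 0.0063]
tool_rot: [0.001, -0.0, 1.0, 0.0]
contact_force: [-2.6, -0.9, 12.9]
opening: 0.345
finger_force: 38.4
```

Call:
step_arm --commands '[[[0, 0, 0], [0, 0, 0], 255], [[0, 0, 0], [0, 0, 0], 255], [[0, 0, 0], [0, 0, 0], 255]]'

```text
t: 25.22
ee_pos: [0.4439, 0.1293, 0.0064]
tool_rot: [0.001, -0.0, 1.0, 0.0]
contact_force: [-1.5, 0.2, 7.3]
opening: 0.347
finger_force: 38.9
```

Call:
step_arm --commands '[[[0, 0, -10], [0, 0, 0], 255], [[0, 0, -30], [0, 0, 0], 255], [[0, 0, -35], [0, 0, 0], 255], [[0, 0, -32], [0, 0, 0], 255], [[0, 0, 0], [0, 0, 0], 255]]'

```text
t: 25.63
ee_pos: [0.447, 0.1297, 0.1183]
tool_rot: [0.004, -0.0, 1.0, 0.001]
contact_force: [2.2, 0.2, -0.0]
opening: 0.342
finger_force: 39.6
```

Call:
step_arm --commands '[[[-5, 33, 0], [0, 0, 0], 255], [[-5, 33, 0], [0, 0, 0], 255], [[-5, 33, 0], [0, 0, 0], 255], [[-5, 33, 0], [0, 0, 0], 255], [[0, 0, 0], [0, 0, 0], 255]]'

```text
t: 26.05
ee_pos: [0.4645, 0.2661, 0.113]
tool_rot: [0.001, -0.002, 1.0, 0.001]
contact_force: [-0.0, 0.2, 0.0]
opening: 0.345
finger_force: 39.7
```

```bash
python3 s.py
```

```text
t 26.05 tcp [0.4645 0.2661 0.113 ] F [-0.   0.2  0. ] open mm 29.4 ff 39.7 
 [[-1.0, -0.003, 0.002], [-0.003, 1.0, 0.003], [-0.002, 0.003, -1.0]]
```

Call:
step_arm --commands '[[[0, -1, 35], [0, 0, 0], 255], [[0, 0, 33], [0, 0, 0], 255], [[0, 0, 0], [0, 0, 0], 255], [[0, 0, 0], [0, 0, 130], 130]]'

```text
out of range
```

Call:
step_arm --commands '[[[0, -1, 35], [0, 0, 0], 255], [[0, 0, 33], [0, 0, 0], 255], [[0, 0, 0], [0, 0, 0], 255], [[0, 0, 0], [0, 0, 0], 130], [[0, 0, 0], [0, 0, 0], 130]]'

```text
t: 26.47
ee_pos: [0.4641, 0.2602, 0.0458]
tool_rot: [0.0, 0.0, 1.0, 0.0]
contact_force: [0.1, -0.3, 0.6]
opening: 0.493
finger_force: 0.0
```

Call:
step_arm --commands '[[[0, 0, 0], [0, 0, 0], 130], [[0, 0, -30], [0, 0, 0], 130], [[0, 0, -35], [0, 0, 0], 130], [[0, 0, 0], [0, 0, 0], 105], [[0, 0, 0], [0, 0, 0], 105]]'

```text
t: 26.88
ee_pos: [0.4659, 0.261, 0.1128]
tool_rot: [0.003, 0.0, 1.0, 0.001]
contact_force: [0.3, -0.6, -0.4]
opening: 0.591
finger_force: 0.0
```

```bash
python3 s.py;  python3 - <<'E'
from h import *
p,d,c,T=scan(amin=90)
E
```

```text
t 26.88 tcp [0.4659 0.261  0.1128] F [ 0.3 -0.6 -0.4] open mm 50.2 ff 0.0 
 [[-1.0, 0.0, 0.006], [0.0, 1.0, 0.002], [-0.006, 0.002, -1.0]]
red [142.4 247.7] [116, 223, 48, 45, 1027] P [0.4409 0.2617 0.012 ] depthP [0.441  0.2604 0.0169]
red [257.1 239.3] [251, 234, 13, 12, 123] P [ 0.4545 -0.0112  0.012 ] depthP [ 0.4545 -0.0112  0.0135]
red [312.6 286.2] [289, 262, 49, 49, 1819] P [ 0.3408 -0.1411  0.012 ] depthP [ 0.3454 -0.1352  0.0479]
cream [362.1 212.2] [343, 189, 45, 45, 1008] P [ 0.5145 -0.2694  0.012 ] depthP [ 0.5126 -0.2599  0.0437]
cream [184.4 294.1] [160, 270, 50, 49, 1921] P [0.3305 0.1626 0.012 ] depthP [0.3356 0.1565 0.0491]
```

Call:
step_arm --commands '[[[2, -39, 0], [0, 0, 0], 105], [[2, -39, 0], [0, 0, 0], 105], [[1, -39, 0], [0, 0, 0], 105], [[1, -39, 0], [0, 0, 0], 105], [[1, -39, 0], [0, 0, 0], 105]]'

```text
t: 27.35
ee_pos: [0.4555, 0.0636, 0.1089]
tool_rot: [-0.0, -0.0, 1.0, -0.0]
contact_force: [1.0, 0.6, 0.1]
opening: 0.59
finger_force: 0.0
```

Call:
step_arm --commands '[[[1, -39, 0], [0, 0, 0], 105], [[1, -38, 0], [0, 0, 0], 105], [[0, 0, 35], [0, 0, 0], 105], [[0, 0, 35], [0, 0, 0], 105], [[0, 0, 18], [0, 0, 0], 105]]'

```text
t: 27.77
ee_pos: [0.4524, -0.0126, 0.0185]
tool_rot: [-0.001, 0.001, 1.0, 0.0]
contact_force: [-1.2, 0.3, 0.2]
opening: 0.586
finger_force: 0.0
```

Call:
step_arm --commands '[[[0, 0, 0], [0, 0, 0], 105], [[0, 0, 0], [0, 0, 0], 105]]'

```text
t: 27.93
ee_pos: [0.4533, -0.0117, 0.0207]
tool_rot: [-0.001, 0.0, 1.0, 0.0]
contact_force: [0.7, -0.1, 0.3]
opening: 0.588
finger_force: 0.0
```

```bash
python3 s.py
```

```text
t 27.93 tcp [ 0.4533 -0.0117  0.0207] F [ 0.7 -0.1  0.3] open mm 50.0 ff 0.0 
 [[-1.0, 0.0, -0.003], [0.0, 1.0, 0.001], [0.003, 0.001, -1.0]]
```

Call:
step_arm --commands '[[[0, 0, 11], [0, 0, 0], 105], [[0, 0, 5], [0, 0, 0], 105], [[0, 0, 0], [0, 0, 0], 105], [[0, 0, 0], [0, 0, 0], 255], [[0, 0, 0], [0, 0, 0], 255]]'

```text
t: 28.35
ee_pos: [0.455, -0.0118, 0.0063]
tool_rot: [0.001, -0.0, 1.0, -0.0]
contact_force: [-4.5, 0.5, 13.1]
opening: 0.345
finger_force: 38.4
```

Call:
step_arm --commands '[[[0, 0, 0], [0, 0, 0], 255], [[0, 0, 0], [0, 0, 0], 255], [[0, 0, 0], [0, 0, 0], 255]]'

```text
t: 28.6
ee_pos: [0.455, -0.0118, 0.0064]
tool_rot: [0.001, -0.0, 1.0, -0.0]
contact_force: [-1.5, 1.1, 8.0]
opening: 0.346
finger_force: 38.9
```

Call:
step_arm --commands '[[[0, 0, -10], [0, 0, 0], 255], [[0, 0, -30], [0, 0, 0], 255], [[0, 0, -35], [0, 0, 0], 255], [[0, 0, -32], [0, 0, 0], 255], [[0, 0, 0], [0, 0, 0], 255]]'

```text
t: 29.02
ee_pos: [0.4581, -0.0124, 0.1183]
tool_rot: [0.004, -0.0, 1.0, -0.001]
contact_force: [2.1, 1.2, 0.4]
opening: 0.344
finger_force: 39.6
```

Call:
step_arm --commands '[[[1, 39, 0], [0, 0, 0], 255], [[1, 39, 0], [0, 0, 0], 255], [[1, 39, 0], [0, 0, 0], 255], [[1, 39, 0], [0, 0, 0], 255], [[1, 39, 0], [0, 0, 0], 255]]'

```text
t: 29.43
ee_pos: [0.4492, 0.185, 0.113]
tool_rot: [0.001, 0.0, 1.0, 0.0]
contact_force: [0.5, 0.2, -0.5]
opening: 0.343
finger_force: 39.6
```

Call:
step_arm --commands '[[[1, 39, 0], [0, 0, 0], 255], [[0, 39, 0], [0, 0, 0], 255], [[0, 0, 0], [0, 0, 0], 255]]'

```text
t: 29.68
ee_pos: [0.4484, 0.2673, 0.113]
tool_rot: [0.001, -0.003, 1.0, 0.002]
contact_force: [-0.5, -1.3, -0.3]
opening: 0.343
finger_force: 39.7
```

```bash
python3 s.py
```

```text
t 29.68 tcp [0.4484 0.2673 0.113 ] F [-0.5 -1.3 -0.3] open mm 29.1 ff 39.7 
 [[-1.0, -0.005, 0.002], [-0.005, 1.0, 0.003], [-0.002, 0.003, -1.0]]
```

Call:
step_arm --commands '[[[0, 0, 35], [0, 0, 0], 255], [[0, 0, 33], [0, 0, 0], 255], [[0, 0, 0], [0, 0, 0], 255], [[0, 0, 0], [0, 0, 0], 130], [[0, 0, 0], [0, 0, 0], 130]]'

```text
t: 30.1
ee_pos: [0.4492, 0.2613, 0.0458]
tool_rot: [0.001, 0.0, 1.0, 0.0]
contact_force: [0.7, -1.1, 0.2]
opening: 0.494
finger_force: 0.0
```

Call:
step_arm --commands '[[[0, 0, 0], [0, 0, 0], 130], [[0, 0, -35], [0, 0, 0], 130], [[0, 0, -35], [0, 0, 0], 90], [[0, 0, -30], [0, 0, 0], 90], [[0, 0, 0], [0, 0, 0], 90]]'

```text
t: 30.52
ee_pos: [0.4524, 0.2626, 0.1519]
tool_rot: [0.005, 0.0, 1.0, 0.002]
contact_force: [1.9, 1.2, -0.4]
opening: 0.646
finger_force: 0.0
```

Call:
step_arm --commands '[[[30, -25, 0], [0, 0, 0], 90], [[30, -25, 0], [0, 0, 0], 90], [[30, -25, 0], [0, 0, 0], 90], [[27, -25, 0], [0, 0, 0], 90], [[0, 0, 0], [0, 0, 0], 90]]'

```text
t: 30.93
ee_pos: [0.3256, 0.1581, 0.1445]
tool_rot: [-0.002, 0.001, 1.0, -0.001]
contact_force: [0.3, 1.2, -1.4]
opening: 0.647
finger_force: 0.0
```

```bash
python3 s.py;  python3 - <<'E'
from h import *
p,d,c,T=scan(amin=30)
ps,ds=capture("side"); cs=get_calibration("side")
for n,d,c in (("top",d,c),("side",ds,cs)):
    T=c["world_from_camera"]
    v,u=np.mgrid[0:384,0:512]; X=np.stack([(u-c["cx"])/c["fx"]*d,(v-c["cy"])/c["fy"]*d,d],-1)@T[:3,:3].T+T[:3,3]
    for q in ((.4485,.2615),(.515,-.2615)):
        r=np.hypot(X[...,0]-q[0],X[...,1]-q[1]); m=(d>0)&(r<.07)&(X[...,2]>.054)&(X[...,2]<.07)
        print(n,q,cv2.minEnclosingCircle(X[m][:,:2].astype(np.float32)))
        m=(d>0)&(r<.036); print(" inner z pct",np.percentile(X[m][:,2],[1,25,50,75,95,100]).round(4))
a=cv2.resize(p[205:285,100:180,::-1],(400,400),interpolation=cv2.INTER_CUBIC); b=cv2.resize(p[170:250,322:402,::-1],(400,400),interpolation=cv2.INTER_CUBIC)
cv2.imwrite("pics/pots.png",np.hstack([a,b]))
E
```

```text
t 30.93 tcp [0.3256 0.1581 0.1445] F [ 0.3  1.2 -1.4] open mm 55.0 ff 0.0 
 [[-1.0, 0.001, -0.003], [0.001, 1.0, -0.002], [0.003, -0.002, -1.0]]
red [137.2 244.3] [113, 223, 51, 45, 1675] P [0.4494 0.2741 0.012 ] depthP [0.4496 0.2682 0.0326]
red [312.6 286.1] [289, 262, 49, 49, 1821] P [ 0.3409 -0.1411  0.012 ] depthP [ 0.3457 -0.1349  0.05  ]
cream [362.2 212.3] [342, 189, 46, 45, 1043] P [ 0.5143 -0.2695  0.012 ] depthP [ 0.5123 -0.2595  0.0452]
cream [185.6 288.3] [160, 269, 50, 40, 1415] P [0.3439 0.1597 0.012 ] depthP [0.3443 0.1593 0.0149]
top (0.4485, 0.2615) ((0.44847461581230164, 0.2614700198173523), 0.052185192704200745)
 inner z pct [0.0032 0.0064 0.0097 0.0207 0.0318 0.0355]
top (0.515, -0.2615) ((0.5148762464523315, -0.2617437243461609), 0.05215282365679741)
 inner z pct [0.0029 0.0062 0.0093 0.0274 0.0434 0.0476]
side (0.4485, 0.2615) ((0.4488472640514374, 0.26158198714256287), 0.0521676242351532)
 inner z pct [0.0032 0.0056 0.017  0.0281 0.0305 0.0326]
side (0.515, -0.2615) ((0.0, 0.0), 0.0)Traceback (most recent call last):
  File "<stdin>", line 10, in <module>
    return _quantile_unchecked(
        a, q, axis, out, overwrite_input, method, keepdims, weights)
    return _ureduce(a,
                    func=_quantile_ureduce_func,
    ...<5 lines>...
                    overwrite_input=overwrite_input,
                    method=method)
    r = func(a, **kwargs)
    result = _quantile(arr,
                       quantiles=q,
    ...<2 lines>...
                       out=out,
                       weights=wgt)
    slices_having_nans = np.isnan(arr[-1, ...])
                                  ~~~^^^^^^^^^
IndexError: index -1 is out of bounds for axis 0 with size 0
```

All men are in: highest point about 48 mm in the cream pot and 36 mm in the red, both below the plug level of 54 mm. Now the cream lid.

Call:
step_arm --commands '[[[0, 0, 35], [0, 0, 0], 90], [[0, 0, 35], [0, 0, 0], 90], [[0, 0, 15], [0, 0, 0], 90], [[0, 0, 0], [0, 0, 0], 90], [[0, 0, 0], [0, 0, 0], 90]]'

```text
t: 31.45
ee_pos: [0.3323, 0.1616, 0.0596]
tool_rot: [-0.0, -0.0, 1.0, 0.0]
contact_force: [-0.1, -0.2, 1.4]
opening: 0.643
finger_force: 0.0
```

```bash
python3 s.py
```

```text
t 31.45 tcp [0.3323 0.1616 0.0596] F [-0.1 -0.2  1.4] open mm 54.7 ff 0.0 
 [[-1.0, -0.0, -0.0], [-0.0, 1.0, 0.0], [0.0, 0.0, -1.0]]
```

Call:
step_arm --commands '[[[0, -1, 20], [0, 0, 0], 90], [[0, 0, 11], [0, 0, 0], 90], [[0, 0, 0], [0, 0, 0], 90], [[0, 0, 0], [0, 0, 0], 255], [[0, 0, 0], [0, 0, 0], 255]]'

```text
t: 31.87
ee_pos: [0.3328, 0.1606, 0.0296]
tool_rot: [0.001, -0.0, 1.0, 0.0]
contact_force: [0.2, 0.4, 0.2]
opening: 0.376
finger_force: 0.0
```

Call:
step_arm --commands '[[[0, 0, 0], [0, 0, 0], 255], [[0, 0, 0], [0, 0, 0], 255], [[0, 0, 0], [0, 0, 0], 255], [[0, 0, 0], [0, 0, 0], 255]]' --newtons 60

```text
t: 32.2
ee_pos: [0.3327, 0.1606, 0.0297]
tool_rot: [0.001, -0.0, 1.0, 0.0]
contact_force: [-1.5, 0.5, 12.1]
opening: 0.257
finger_force: 58.2
```

Call:
step_arm --commands '[[[0, 0, -10], [0, 0, 0], 255], [[0, 0, -30], [0, 0, 0], 255], [[0, 0, -40], [0, 0, 0], 255], [[0, 0, -40], [0, 0, 0], 255], [[0, 0, 0], [0, 0, 0], 255]]'

```text
t: 32.62
ee_pos: [0.335, 0.1612, 0.155]
tool_rot: [0.005, -0.0, 1.0, 0.001]
contact_force: [2.6, -0.1, -2.0]
opening: 0.255
finger_force: 59.4
```

```bash
python3 s.py
```

```text
t 32.62 tcp [0.335  0.1612 0.155 ] F [ 2.6 -0.1 -2. ] open mm 21.7 ff 59.4 
 [[-1.0, -0.0, 0.009], [-0.0, 1.0, 0.002], [-0.009, 0.002, -1.0]]
```

Call:
step_arm --commands '[[[-15, -35, 0], [0, 0, 0], 255], [[-15, -35, 0], [0, 0, 0], 255], [[-15, -35, 0], [0, 0, 0], 255], [[-15, -35, 0], [0, 0, 0], 255], [[-15, -35, 0], [0, 0, 0], 255]]'

```text
t: 33.03
ee_pos: [0.407, -0.0166, 0.149]
tool_rot: [0.001, -0.0, 1.0, -0.0]
contact_force: [0.9, 1.0, -1.8]
opening: 0.256
finger_force: 59.3
```

Call:
step_arm --commands '[[[-15, -35, 0], [0, 0, 0], 255], [[-15, -35, 0], [0, 0, 0], 255], [[-15, -35, 0], [0, 0, 0], 255], [[-15, -35, 0], [0, 0, 0], 255], [[-15, -35, 0], [0, 0, 0], 255]]'

```text
t: 33.45
ee_pos: [0.4818, -0.1919, 0.1488]
tool_rot: [0.0, 0.0, 1.0, -0.0]
contact_force: [1.6, 0.6, -1.2]
opening: 0.251
finger_force: 59.3
```

Call:
step_arm --commands '[[[-16, -36, 0], [0, 0, 0], 255], [[-16, -36, 0], [0, 0, 0], 255], [[0, 0, 0], [0, 0, 0], 255], [[0, 0, 0], [0, 0, 0], 255], [[0, 0, 0], [0, 0, 0], 255]]'

```text
t: 33.87
ee_pos: [0.5129, -0.2616, 0.1483]
tool_rot: [-0.0, 0.0, 1.0, 0.0]
contact_force: [-0.4, 0.1, -1.0]
opening: 0.257
finger_force: 59.5
```

```bash
python3 s.py; python3 - <<'E'
from h import *
p,d,c=capture("side")+(get_calibration("side"),)
cv2.imwrite("pics/side2.png",p[:,:,::-1])
E
```

```text
t 33.87 tcp [ 0.5129 -0.2616  0.1483] F [-0.4  0.1 -1. ] open mm 21.9 ff 59.5 
 [[-1.0, 0.001, -0.001], [0.001, 1.0, 0.001], [0.001, 0.001, -1.0]]
```

View pics/side2.png

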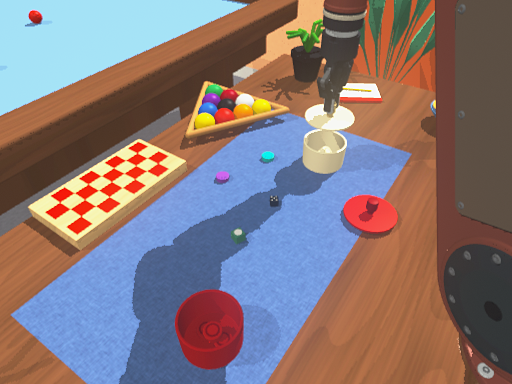

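The side view shows the cream lid held level above the cream pot (325,150), the red lid on the table at (371,212), and the table clear of men.

Call:
step_arm --commands '[[[-2, 0, 25], [0, 0, 0], 255], [[0, 0, 22], [0, 0, 0], 255], [[0, 0, 10], [0, 0, 0], 255], [[0, 0, 0], [0, 0, 0], 255], [[0, 0, 0], [0, 0, 0], 255]]'

```text
t: 34.33
ee_pos: [0.5152, -0.2611, 0.0917]
tool_rot: [-0.0, -0.0, 1.0, 0.0]
contact_force: [0.5, -0.2, -0.9]
opening: 0.25
finger_force: 59.6
```

Call:
step_arm --commands '[[[0, 0, 4], [0, 0, 0], 255], [[0, 0, 0], [0, 0, 0], 255], [[0, 0, 0], [0, 0, 0], 255]]'

```text
t: 34.58
ee_pos: [0.5158, -0.262, 0.0881]
tool_rot: [0.0, 0.0, 1.0, -0.0]
contact_force: [0.1, -0.1, -2.4]
opening: 0.258
finger_force: 59.6
```

Call:
step_arm --commands '[[[0, 0, 2], [0, 0, 0], 255], [[0, 0, 0], [0, 0, 0], 255]]'

```text
t: 34.75
ee_pos: [0.5155, -0.2619, 0.0854]
tool_rot: [0.0, 0.0, 1.0, -0.0]
contact_force: [-0.0, 1.1, -2.2]
opening: 0.255
finger_force: 59.6
```

```bash
python3 s.py
```

```text
t 34.75 tcp [ 0.5155 -0.2619  0.0854] F [-0.   1.1 -2.2] open mm 21.7 ff 59.6 
 [[-1.0, 0.0, 0.0], [0.0, 1.0, -0.0], [-0.0, -0.0, -1.0]]
```

Call:
step_arm --commands '[[[0, 0, 1], [0, 0, 0], 255], [[0, 0, 0], [0, 0, 0], 255]]'

```text
t: 34.92
ee_pos: [0.5153, -0.2619, 0.0842]
tool_rot: [-0.0, 0.0, 1.0, 0.0]
contact_force: [0.8, -0.1, -3.2]
opening: 0.257
finger_force: 59.6
```

Call:
step_arm --commands '[[[0, 0, 1], [0, 0, 0], 255], [[0, 0, 0], [0, 0, 0], 255]]'

```text
t: 35.08
ee_pos: [0.5154, -0.262, 0.0839]
tool_rot: [0.0, 0.0, 1.0, -0.0]
contact_force: [-2.8, 1.5, 4.8]
opening: 0.255
finger_force: 60.5
```

Call:
step_arm --commands '[[[0, 0, 0], [0, 0, 0], 90], [[0, 0, 0], [0, 0, 0], 90], [[0, 0, 0], [0, 0, 0], 90], [[0, 0, 0], [0, 0, 0], 90], [[0, 0, 0], [0, 0, 0], 90]]'

```text
t: 35.5
ee_pos: [0.5154, -0.2619, 0.0832]
tool_rot: [-0.0, 0.0, 1.0, 0.0]
contact_force: [-0.5, 0.4, -0.5]
opening: 0.651
finger_force: 0.0
```

Call:
step_arm --commands '[[[0, 0, -25], [0, 0, 0], 90], [[0, 0, -35], [0, 0, 0], 90], [[29, 20, 0], [0, 0, 0], 90], [[29, 20, 0], [0, 0, 0], 90], [[29, 20, 0], [0, 0, 0], 90]]'

```text
t: 35.92
ee_pos: [0.4278, -0.2015, 0.1436]
tool_rot: [0.001, 0.0, 1.0, -0.0]
contact_force: [-0.4, 0.4, -0.0]
opening: 0.648
finger_force: 0.0
```

Call:
step_arm --commands '[[[29, 20, 0], [0, 0, 0], 90], [[29, 20, 0], [0, 0, 0], 90], [[29, 20, 0], [0, 0, 0], 90], [[0, 0, 25], [0, 0, 0], 90], [[0, 0, 35], [0, 0, 0], 90]]'

```text
t: 36.33
ee_pos: [0.3425, -0.1424, 0.0853]
tool_rot: [0.003, -0.0, 1.0, -0.002]
contact_force: [2.6, -1.6, -0.9]
opening: 0.647
finger_force: 0.0
```

Call:
step_arm --commands '[[[0, 0, 20], [0, 0, 0], 90], [[0, 0, 0], [0, 0, 0], 90], [[0, 0, 0], [0, 0, 0], 90], [[0, 0, 0], [0, 0, 0], 90]]'

```text
t: 36.67
ee_pos: [0.3421, -0.1423, 0.0642]
tool_rot: [0.0, 0.0, 1.0, -0.0]
contact_force: [0.1, 0.0, 0.4]
opening: 0.644
finger_force: 0.0
```

```bash
python3 s.py
```

```text
t 36.67 tcp [ 0.3421 -0.1423  0.0642] F [0.1 0.  0.4] open mm 54.7 ff 0.0 
 [[-1.0, 0.0, 0.001], [0.0, 1.0, -0.0], [-0.001, -0.0, -1.0]]
```

Call:
step_arm --commands '[[[0, 0, 22], [0, 0, 0], 90], [[0, 0, 12], [0, 0, 0], 90], [[0, 0, 0], [0, 0, 0], 90], [[0, 0, 0], [0, 0, 0], 255], [[0, 0, 0], [0, 0, 0], 255]]'

```text
t: 37.08
ee_pos: [0.3422, -0.1424, 0.0304]
tool_rot: [0.001, 0.0, 1.0, -0.0]
contact_force: [-0.1, 0.0, 0.6]
opening: 0.373
finger_force: 0.0
```

Call:
step_arm --commands '[[[0, 0, 0], [0, 0, 0], 255], [[0, 0, 0], [0, 0, 0], 255], [[0, 0, 0], [0, 0, 0], 255], [[0, 0, 0], [0, 0, 0], 255]]' --newtons 60

```text
t: 37.42
ee_pos: [0.3423, -0.1424, 0.0307]
tool_rot: [0.001, 0.0, 1.0, -0.001]
contact_force: [-1.7, 0.8, 12.2]
opening: 0.254
finger_force: 58.2
```

```bash
python3 s.py
```

```text
t 37.42 tcp [ 0.3423 -0.1424  0.0307] F [-1.7  0.8 12.2] open mm 21.6 ff 58.2 
 [[-1.0, 0.0, 0.002], [0.0, 1.0, -0.001], [-0.002, -0.001, -1.0]]
```

Call:
step_arm --commands '[[[0, 0, -10], [0, 0, 0], 255], [[0, 0, -30], [0, 0, 0], 255], [[0, 0, -40], [0, 0, 0], 255], [[0, 0, -40], [0, 0, 0], 255], [[0, 0, 0], [0, 0, 0], 255]]'

```text
t: 37.83
ee_pos: [0.3445, -0.1438, 0.156]
tool_rot: [0.004, -0.0, 1.0, -0.003]
contact_force: [1.5, -2.0, -1.7]
opening: 0.254
finger_force: 59.5
```

```bash
python3 s.py
```

```text
t 37.83 tcp [ 0.3445 -0.1438  0.156 ] F [ 1.5 -2.  -1.7] open mm 21.6 ff 59.5 
 [[-1.0, -0.0, 0.008], [-0.0, 1.0, -0.005], [-0.008, -0.005, -1.0]]
```

Call:
step_arm --commands '[[[-10, 37, 0], [0, 0, 0], 255], [[-10, 37, 0], [0, 0, 0], 255], [[-10, 37, 0], [0, 0, 0], 255], [[-10, 37, 0], [0, 0, 0], 255], [[-10, 37, 0], [0, 0, 0], 255]]'

```text
t: 38.25
ee_pos: [0.3916, 0.0449, 0.15]
tool_rot: [0.001, 0.0, 1.0, -0.0]
contact_force: [0.2, -0.6, -1.4]
opening: 0.255
finger_force: 59.4
```

Call:
step_arm --commands '[[[-10, 37, 0], [0, 0, 0], 255], [[-10, 37, 0], [0, 0, 0], 255], [[-9, 37, 0], [0, 0, 0], 255], [[-9, 36, 0], [0, 0, 0], 255], [[-9, 36, 0], [0, 0, 0], 255]]'

```text
t: 38.67
ee_pos: [0.4384, 0.2283, 0.1498]
tool_rot: [0.0, -0.0, 1.0, 0.0]
contact_force: [0.5, -0.8, -1.6]
opening: 0.255
finger_force: 59.4
```

Call:
step_arm --commands '[[[-9, 36, 0], [0, 0, 0], 255], [[0, 0, 0], [0, 0, 0], 255], [[0, 0, 0], [0, 0, 0], 255], [[0, 0, 0], [0, 0, 0], 255], [[0, 0, 0], [0, 0, 0], 255]]'

```text
t: 39.08
ee_pos: [0.4471, 0.2612, 0.1494]
tool_rot: [-0.0, 0.0, 1.0, -0.0]
contact_force: [0.0, 0.8, -3.1]
opening: 0.252
finger_force: 59.7
```

```bash
python3 s.py
```

```text
t 39.08 tcp [0.4471 0.2612 0.1494] F [ 0.   0.8 -3.1] open mm 21.4 ff 59.7 
 [[-1.0, 0.001, -0.0], [0.001, 1.0, -0.0], [0.0, -0.0, -1.0]]
```

Call:
step_arm --commands '[[[-1, 0, 25], [0, 0, 0], 255], [[0, 0, 22], [0, 0, 0], 255], [[0, 0, 12], [0, 0, 0], 255], [[0, 0, 0], [0, 0, 0], 255], [[0, 0, 0], [0, 0, 0], 255]]'

```text
t: 39.5
ee_pos: [0.4481, 0.2611, 0.0904]
tool_rot: [-0.001, 0.001, 1.0, -0.0]
contact_force: [-0.3, 1.0, -1.9]
opening: 0.255
finger_force: 59.7
```

Call:
step_arm --commands '[[[0, 0, 3], [0, 0, 0], 255], [[0, 0, 0], [0, 0, 0], 255], [[0, 0, 0], [0, 0, 0], 255]]'

```text
t: 39.75
ee_pos: [0.449, 0.2622, 0.0881]
tool_rot: [0.001, 0.0, 1.0, 0.0]
contact_force: [-0.2, -0.7, -1.2]
opening: 0.254
finger_force: 59.7
```

Call:
step_arm --commands '[[[0, 0, 2], [0, 0, 0], 255], [[0, 0, 0], [0, 0, 0], 255], [[0, 0, 0], [0, 0, 0], 255]]'

```text
t: 40.0
ee_pos: [0.4484, 0.2622, 0.0854]
tool_rot: [0.0, 0.0, 1.0, -0.0]
contact_force: [-0.7, 0.3, -2.7]
opening: 0.252
finger_force: 59.7
```

Call:
step_arm --commands '[[[0, 0, 1.5], [0, 0, 0], 255], [[0, 0, 0], [0, 0, 0], 255]]'

```text
t: 40.17
ee_pos: [0.4487, 0.2623, 0.0847]
tool_rot: [0.0, -0.0, 1.0, 0.0]
contact_force: [-3.7, -1.4, 10.2]
opening: 0.252
finger_force: 61.2
```

Call:
step_arm --commands '[[[0, 0, 0], [0, 0, 0], 90], [[0, 0, 0], [0, 0, 0], 90], [[0, 0, 0], [0, 0, 0], 90], [[0, 0, 0], [0, 0, 0], 90], [[0, 0, 0], [0, 0, 0], 90]]'

```text
t: 40.58
ee_pos: [0.4485, 0.2622, 0.0837]
tool_rot: [-0.0, 0.0, 1.0, 0.0]
contact_force: [-0.0, 0.3, 0.9]
opening: 0.649
finger_force: 0.0
```

Call:
step_arm --commands '[[[0, 0, -25], [0, 0, 0], 90], [[0, 0, -35], [0, 0, 0], 90], [[0, 0, -40], [0, 0, 0], 90], [[40, 0, 0], [0, 0, 0], 90], [[40, 0, 0], [0, 0, 0], 90]]'

```text
t: 41.0
ee_pos: [0.3713, 0.2633, 0.1863]
tool_rot: [0.003, 0.001, 1.0, 0.002]
contact_force: [-1.4, 0.5, -0.2]
opening: 0.65
finger_force: 0.0
```

Call:
step_arm --commands '[[[40, 0, 0], [0, 0, 0], 90], [[20, 0, 0], [0, 0, 0], 90], [[0, 0, 0], [0, 0, 0], 90]]'

```text
t: 41.25
ee_pos: [0.3042, 0.2615, 0.1837]
tool_rot: [-0.001, -0.001, 1.0, -0.0]
contact_force: [-0.2, 0.4, 0.4]
opening: 0.65
finger_force: 0.0
```

```bash
python3 s.py; python3 - <<'E'
from h import *
p,d=capture("top"); ps,ds=capture("side")
cv2.imwrite("pics/top3.png",p[:,:,::-1])
for n,d in (("top",d),("side",ds)):
    c=get_calibration(n); T=c["world_from_camera"]
    v,u=np.mgrid[0:384,0:512]; X=np.stack([(u-c["cx"])/c["fx"]*d,(v-c["cy"])/c["fy"]*d,d],-1)@T[:3,:3].T+T[:3,3]
    for q in ((.4485,.2615),(.515,-.2615)):
        m=(d>0)&(np.hypot(X[...,0]-q[0],X[...,1]-q[1])<.07)&(X[...,2]>.062)&(X[...,2]<.075)
        if m.sum()<50: continue
        A=np.c_[X[m][:,:2]-q,np.ones(m.sum())]; f=np.linalg.lstsq(A,X[m][:,2],rcond=None)[0]
        print(n,q,cv2.minEnclosingCircle(X[m][:,:2].astype(np.float32)),"slope,z",f.round(4))
E
```

```text
t 41.25 tcp [0.3042 0.2615 0.1837] F [-0.2  0.4  0.4] open mm 55.3 ff 0.0 
 [[-1.0, -0.002, -0.002], [-0.002, 1.0, -0.001], [0.002, -0.001, -1.0]]
top (0.4485, 0.2615) ((0.45063257217407227, 0.2623558044433594), 0.05643124878406525) slope,z [-0.0002  0.0011  0.0695]
top (0.515, -0.2615) ((0.5142041444778442, -0.2608965337276459), 0.0560651496052742) slope,z [-0.0004  0.0029  0.0693]
side (0.4485, 0.2615) ((0.45033687353134155, 0.2630046606063843), 0.05680294707417488) slope,z [ 0.001  -0.0026  0.0681]
```

View pics/top3.png

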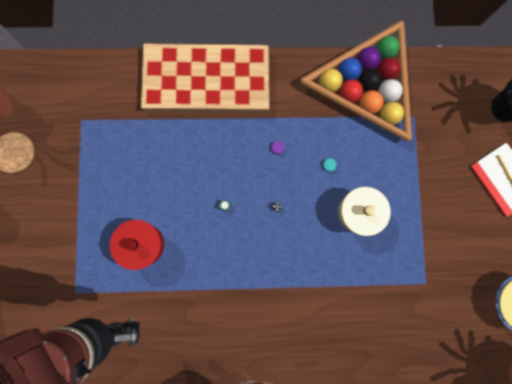

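The red lid sits on the red pot (136,245) and the cream lid on the cream pot (365,211). Both are level and within about 2 mm of centre. The chalk and die haven't moved, and the arm is clear.

```bash
python3 -c "
from cell import *
print(hand_in())"
```

```text
the job is handed in; nothing more can be done
None
```

I handed the job in at about 41 s: all six men are in the pots of their own colour, each pot is closed with its own lid (they started swapped), and the chalk and die weren't moved; no verdict came back.

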